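Tighten the antenna boom clamp

TASK

Take the ring wrench from the rubber mat and tighten the hexagon bolt of the antenna boom clamp clockwise until it reaches its stop; the two steel cheeks leave room only for short swings, so lift the wrench off and reseat it for each stroke. Turn the bolt only with the wrench and keep the fingers off the clamp, then lay the wrench flat back on the rubber mat without dropping it. Do not knock the bottle, the mug or the Morse key about.

Things in the scene. Friction and masses are not known exactly. Their poses are not given: they have to be found in the camera images.
- wrench: Loose steel ring wrench, 193 mm long, 0.5 kg. Origin: centre of the hexagonal ring at its underside; z up as it lies. The closed ring is 20 mm high, 57 mm across, its through opening 38.5 mm across flats, with flats square to the wrench's x axis and every 60 degrees. Straight handle along -x, reaching 165 mm from the ring centre, 16 mm wide and 24 mm high, underside level with the ring's.
- wrench_grip (a point): A good point to hold the wrench: middle of the handle's section, 100 mm from the ring centre, 12 mm above the underside (axes as the wrench). The centre of mass is about 68 mm from the ring centre, along the handle.
- bracket: Fixed clamp bracket on the desk with a 43 mm aluminium antenna tube along its y, across its far side (axis 78 mm from the bolt, top 62 mm above the desk). Origin: on the desk straight below the bolt's axis; z up. Its -x is the open side: the handle of the seated wrench points that way, between two upright steel cheeks.
- cheeks (a point): Point midway between the two cheeks, 53 mm from the bolt's axis along the bracket's -x, 68 mm above the desk, level with the cheeks' top edges (axes as the bracket). The cheeks stand 37 to 70 mm from the bolt's axis and stop the seated wrench's handle 42 degrees to either side of the bracket's -x direction.
- bolt_head (a point): Centre of the top of the greased steel hexagon bolt head, 65 mm above the desk; head 36 mm across flats, 20 mm high, top 5 mm chamfered. z up, x square to a flat: the wrench drops over it when its x axis agrees with this one to a multiple of 60 degrees, within about 5, and then rests on a washer 45 mm above the desk, with about 6 degrees of play either way.
- bolt (a joint): Turn of the bolt in rad, growing clockwise seen from above (tightening). It starts between 0 and 0.6 and has a hard stop at 2.0 (fully tight). It turns against about 0.8 N m of friction and stays where it is left, so it needs at least two strokes; the wrench lifts off freely once eased back to the middle of its play.
- mat: Fixed flat black rubber mat, 260 x 160 x 4 mm, long side along its x; origin under its centre. It may lie on the left or on the right side of the desk (the grey tray lies on the other).
- tray: Fixed grey open tray of spare hardware, 240 x 150 mm, 30 mm high; origin under its centre.
- bottle: Bystander: loose amber bottle, 64 mm across, 200 mm high; origin under its centre.
- mug: Bystander: loose white mug, 80 mm across, 95 mm high; origin under its centre.
- key: Bystander: loose Morse key on a steel base 110 x 80 mm, 54 mm high overall; origin under the base's centre.

How it is judged:
On the way:
1. the bolt is turned to its stop with the wrench seated on it (value of joint bolt above 1.92 rad and horizontal distance between wrench and bolt_head below 0.008 m and z of wrench in the frame of bolt_head below -0.006 m), for 0.1 s.
At the end, for the whole second after the job is handed in: The bolt is within 0.08 rad of its stop (joint above 1.92); the wrench lies flat (within 0.08 rad, underside below 10 mm) and still on the mat, with both its ring centre and its grip point above the mat (value of joint bolt above 1.92 rad and x of wrench_grip in the frame of mat between -0.13 and 0.13 m and y of wrench_grip in the frame of mat between -0.08 and 0.08 m and x of wrench in the frame of mat between -0.13 and 0.13 m and y of wrench in the frame of mat between -0.08 and 0.08 m and angle between wrench's own z axis and vertical below 0.08 rad and height (world z) of wrench below 0.01 m and linear speed of wrench below 0.02 m/s); the robot touches nothing.
It fails at once if the fingers push on the clamp bracket or its bolt (contact force between the fingers and bracket above 8 N).
It fails at once if the wrench is dropped (falls free faster than 0.7 m/s) (linear speed of wrench above 0.7 m/s and contact force between the fingers and wrench below 0.5 N).
It fails at once if the bottle is shifted by more than 50 mm (distance of bottle from where it was at the start of the episode above 0.05 m).
It fails at once if the mug is shifted by more than 50 mm (distance of mug from where it was at the start of the episode above 0.05 m).
It fails at once if the Morse key is shifted by more than 50 mm (distance of key from where it was at the start of the episode above 0.05 m).
It also fails if it takes over 67 s, if anything falls off the work surface, if the arm or the gripper's body presses on something with over 40 N, if the wrist force passes 120 N, or if a joint passes its speed limit or range.

ROBOT

A 7-joint arm with a two-finger parallel gripper is mounted at the origin on the work surface. World frame = base frame: x ahead of the robot, y to its left, z up, the work surface at z = 0. Lengths are in m, angles in rad, forces in N, time in s.
With the tool pointing down it reaches from about 0.4 to 0.85 m from the base axis. Payload 10.4 kg.
Tool frame: the origin (TCP) lies midway between the tips of the shut fingers; the grasp point (between the pads) lies 19 mm behind it; z points along the fingers, y is the line along which they close (so a half turn about z gives the same grasp; the last joint's range is limited). The gripper opens to 87 mm and grips with 3 to 60 N. Pads are 19 mm wide; open, the fingers measure 117 mm over their backs; the gripper's body (75 mm by 190 mm) begins 51 mm behind the grasp point.
Start: joints at [-1.284, 0.332, -0.065, 1.46, 0.022, 1.35, -0.088], TCP at [0.191, 0.595, 0.223] pointing down, gripper open.
Joint ranges: [-2.6, 2.6], [-0.5, 2.12], [-1.47, 1.34], [0.16, 2.42], [-1.27, 4.41], [0.06, 2.06], [-2.6, 2.6]. Speed limits (rad/s): [2.22, 2.22, 2.79, 2.79, 3.14, 3.14, 3.14].

INTERFACE

Orientations are given as a unit quaternion [x, y, z, w].
In Python, from bench import sensors, eyes, order gives the robot as it stands.
- The arm moves only by the tool arm_command, never from a script. Its argument "steps" is a list of rows, each an object with "rot": the turn, a rotation vector about the world's x, y, z in degrees, a list of three; "slide": the shift along the world's x, y, z in m, a list of three; "grip": the opening, from 0 (shut) to 1 (fully open). A call has exactly 8 rows; each row shifts and turns the commanded pose from where the row before left it; what a row does not reach is not made up. A row lasts 1/8 s, in which the tool goes at most 62.5 mm and 10.7 degrees, less where a joint would pass 70% of its speed; a pose out of reach is approached as far as the arm can. A call with a gripper value outside its range is refused whole. The fingers move at their own pace and stop on an object; "newtons" is the grip in N (left out, the last holds). Time passes only in rows, so rows that do not move let the fingers close, or fill a call up. It gives the time, the measured TCP pose, the force, the opening and the grip force at its end, in the units of the state.
- sensors.read_state(): the state, without advancing time (a new reading comes with each control period).
- eyes.camera(name): name is "scene" or "top" or "wrist"; returns a dict with "pixels" (480x640x3 uint8, red, green, blue), "intrinsics" (3x3 intrinsics, pixels), "pose" (4x4, takes a point from camera to world coordinates). Camera axes: x right, y down, z forward; pixel columns grow to the right and rows downward; lengths in m; the calibration is good to about 2 mm. A picture is of the moment at which its call begins. There is no depth.
- order.close_job(): hands the job in; it is judged then, once.
Trained networks look in a picture, given as the dict that the camera call returned (one of the last four; its "shot" number tells which), for a name from the list of things; names that differ only in an ending like _2 or _b are one class to them, and where a whole thing is asked for, a point or a joint stands for the part that bears it (a point fixed in the world has none). Each returns a list of dicts, best first, with "conf" (0 to 1); they miss things now and then, are a little off and sometimes report something else, mostly with a low value. They report only what shows in the picture. A call takes as long as a camera call.
- eyes.look_for(name, picture): "bbox" ([left, top, right, bottom] in pixels, round what is visible of it).
The state is a dict: "time": time; "joint_positions": joint angles; "joint_vel": joint speeds; "joint_torque": joint torques, N m; "ee_pos": TCP position; "eef_rot": TCP orientation; "ft_force": force on the tool from outside, world axes, zero at the start; "torque": the same for the moment, N m; "width": finger opening in m; "grip_force": force on a finger pad.
Only numpy, scipy, OpenCV 4.12 (cv2) and the standard library are available. Lean on these libraries where they do the work, as an engineer would, in place of code of your own. Each camera call takes 0.05 s, during which the arm holds its last target. There are 200 camera calls.

## Working session

There is one attempt and no reset: what is moved stays moved. The work goes in short steps, Python scripts to look and compute and a tool call to move; the robot and the scene stay as the last step left them, time stands still between calls to the robot, and variables do not carry over. Pictures are saved under pics/ and viewed, at most 10 in all, crops included, and the job is handed in when it is done.

Besides the shell and the picture viewer there is one more tool, called after "Call:" by a JSON object that holds its "api" and its "payload", one argument or row to a line. arm_command: Moves the arm, as the interface text tells. Its arguments: {"type":"object","properties":{"steps":{"type":"array","items":{"type":"object","properties":{"rot":{"type":"array","items":{"type":"number"}},"slide":{"type":"array","items":{"type":"number"}},"grip":{"type":"number"}}}},"newtons":{"type":"number"}},"required":["steps"]}

```bash
mkdir -p pics
cat > h.py <<'E'
import numpy as np, cv2
from bench import sensors, eyes, order
def ray(c,u,v,z):
    K=np.array(c["intrinsics"]);T=np.array(c["pose"]);d=T[:3,:3]@np.linalg.solve(K,[u,v,1]);o=T[:3,3]
    return o+d*(z-o[2])/d[2]
def proj(c,p):
    K=np.array(c["intrinsics"]);T=np.array(c["pose"]);q=T[:3,:3].T@(np.array(p)-T[:3,3]);q=K@q;return q[:2]/q[2]
def save(c,n):cv2.imwrite(f"pics/{n}.png",np.array(c["pixels"])[:,:,::-1])
E
python3 - <<'E'
from h import *
np.set_printoptions(precision=3,suppress=True)
for n in("top","scene"):
    c=eyes.camera(n);save(c,n+"0");print(n,np.array(c["pose"])[:3,3])
    for k in("wrench","bracket","bolt_head","mat","tray","bottle","mug","key"):
        for d in eyes.look_for(k,c)[:2]:
            b=d["bbox"];print(k,round(d["conf"],2),np.round(b),ray(c,(b[0]+b[2])/2,(b[1]+b[3])/2,0.02))
s=sensors.read_state();print(s["time"],s["ee_pos"],s["eef_rot"],s["ft_force"],s["width"])
E
```

```text
top [0.284 0.006 1.28 ]
wrench 0.94 [416. 238. 444. 320.] [ 0.45  -0.286  0.02 ]
bracket 0.95 [239. 165. 347. 242.] [0.66  0.035 0.02 ]
bolt_head 0.59 [292. 199. 306. 217.] [0.648 0.02  0.02 ]
bolt_head 0.36 [238. 166. 349. 245.] [0.653 0.033 0.02 ]
mat 0.7 [389. 226. 468. 331.] [ 0.452 -0.283  0.02 ]
mat 0.46 [414. 237. 443. 320.] [ 0.452 -0.282  0.02 ]
tray 0.71 [155. 235. 235. 337.] [0.466 0.281 0.02 ]
bottle 0.72 [412. 241. 442. 318.] [ 0.45  -0.279  0.02 ]
bottle 0.7 [130. 164. 174. 207.] [0.728 0.387 0.02 ]
mug 0.74 [429. 136. 471. 186.] [ 0.748 -0.369  0.02 ]
key 0.56 [295. 297. 340. 352.] [ 0.358 -0.009  0.02 ]
scene [ 1.124 -0.322  0.816]
wrench 0.74 [142. 253. 187. 333.] [ 0.474 -0.283  0.02 ]
bracket 0.87 [296. 247. 439. 360.] [0.686 0.032 0.02 ]
bolt_head 0.77 [342. 272. 362. 288.] [0.626 0.038 0.02 ]
mat 0.8 [100. 236. 231. 366.] [ 0.493 -0.287  0.02 ]
tray 0.83 [357. 146. 467. 239.] [0.487 0.284 0.02 ]
tray 0.73 [101. 239. 228. 367.] [ 0.496 -0.29   0.02 ]
bottle 0.72 [493. 169. 541. 259.] [0.654 0.436 0.02 ]
mug 0.66 [134. 382. 200. 468.] [ 0.72  -0.362  0.02 ]
mug 0.28 [143. 253. 184. 332.] [ 0.472 -0.284  0.02 ]
key 0.77 [240. 179. 300. 236.] [ 0.369 -0.009  0.02 ]
0.9 [0.191 0.595 0.223] [ 0.154  0.988  0.    -0.   ] [ 0.447  0.951 -1.018] 0.08708068202077902
```

View pics/top0.png

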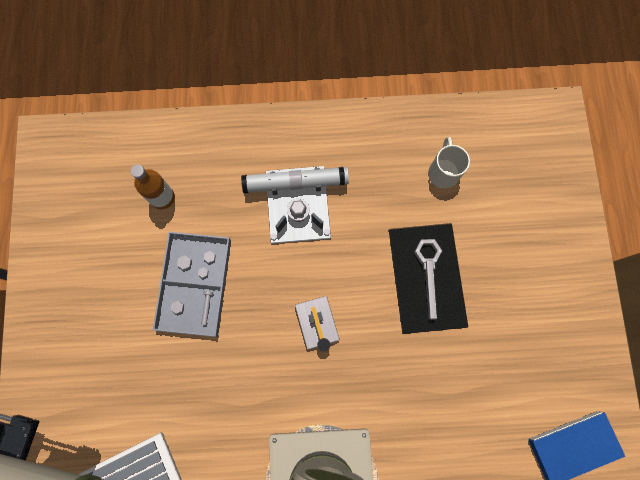

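View pics/scene0.png

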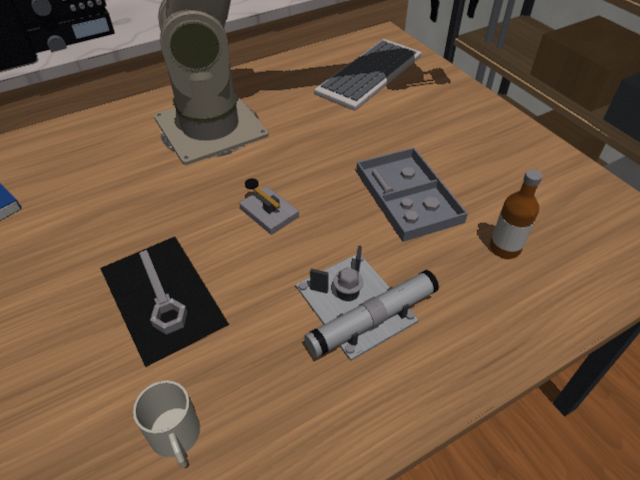

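The top view shows the wrench at (428,250), with its handle to (433,318), on the mat at right. The bolt is at (298,209), its tube lies beyond it, and the cheeks are near (282,227) and (317,224). The mug is at (450,163), the bottle at (150,185) and the key at (316,325).

```bash
python3 - <<'E'
from h import *
np.set_printoptions(precision=4,suppress=True)
c=eyes.camera("top");im=np.array(c["pixels"]);g=cv2.cvtColor(im,cv2.COLOR_RGB2GRAY)
roi=np.zeros_like(g);roi[232:326,400:458]=1
m=((g>90)&(roi>0)).astype(np.uint8)
n,l,st,ce=cv2.connectedComponentsWithStats(m);i=1+np.argmax(st[1:,4]);print(st[i])
ys,xs=np.nonzero(l==i)
P=np.array([ray(c,x,y,0.026)[:2] for x,y in zip(xs,ys)])
h=P[P[:,0]<P[:,0].max()-0.075]
d=np.linalg.svd(h-h.mean(0))[2][0];d*=np.sign(d[0]);pr=(P-h.mean(0))@d
print("handle dir deg",np.degrees(np.arctan2(d[1],d[0])),"ext",pr.min(),pr.max(),pr.max()-pr.min())
ring=h.mean(0)+d*(pr.min()+.165);print("ring",ring,"grip",ring-.1*d)
# mat
m=((g<45)&(im.max(2)<50)).astype(np.uint8);m[:200]=0;m[340:]=0;m[:,:375]=0;m[:,480:]=0
m=cv2.morphologyEx(m|(l==i).astype(np.uint8),cv2.MORPH_CLOSE,np.ones((5,5)))
q=np.argwhere(m)[:,::-1]
W=np.array([ray(c,x,y,0.004)[:2] for x,y in q],np.float32);print("mat",cv2.minAreaRect(W))
for uv in((298,209),):print("bolt",ray(c,*uv,.065))
a=ray(c,244,185,.05);b=ray(c,347,176,.05);print("tube",a,b,np.degrees(np.arctan2(*(a-b)[[1,0]])))
E
cat > /dev/null <<'E'
E
```

```text
[415 239  27  80 679]
handle dir deg -2.2895595230915835 ext -0.05768175894578772 0.13427161067527965 0.19195336962106738
ring [ 0.5215 -0.2894] grip [ 0.4216 -0.2854]
mat ((0.4574522376060486, -0.28429585695266724), (0.25729042291641235, 0.1578030288219452), 2.306898355484009)
bolt [0.6316 0.0217 0.065 ]
tube [0.7048 0.1513 0.05  ] [ 0.7131 -0.103   0.05  ] 91.86242753062926
```

Call:
{"api": "arm_command", "payload": {
  "steps": [
    {"slide": [0.03, -0.05, 0.0], "rot": [0, 0, 2], "grip": 0.6},
    {"slide": [0.035, -0.05, 0.0], "rot": [0, 0, 2], "grip": 0.6},
    {"slide": [0.035, -0.05, 0.0], "rot": [0, 0, 2], "grip": 0.6},
    {"slide": [0.035, -0.05, 0.0], "rot": [0, 0, 2], "grip": 0.6},
    {"slide": [0.03, -0.05, 0.0], "rot": [0, 0, 2], "grip": 0.6},
    {"slide": [0.03, -0.05, 0.0], "rot": [0, 0, 2], "grip": 0.6},
    {"slide": [0.02, -0.055, 0.0], "rot": [0, 0, 2], "grip": 0.6},
    {"slide": [0.01, -0.055, 0.0], "rot": [0, 0, 2], "grip": 0.6}
  ]
}}

```text
time: 1.95
ee_pos: [0.4163, 0.1832, 0.2227]
eef_rot: [0.015, 1.0, 0.0, 0.0]
ft_force: [0.5, 0.2, -0.3]
width: 0.0524
grip_force: 0.0
```

Call:
{"api": "arm_command", "payload": {
  "steps": [
    {"slide": [0.004, -0.0585, 0.0], "grip": 0.6},
    {"slide": [0.0, -0.0585, 0.0], "grip": 0.6},
    {"slide": [0.0, -0.0585, 0.0], "grip": 0.6},
    {"slide": [0.0, -0.0585, 0.0], "grip": 0.6},
    {"slide": [0.0, -0.0585, 0.0], "grip": 0.6},
    {"slide": [0.0, -0.0585, 0.0], "grip": 0.6},
    {"slide": [0.0, -0.0585, 0.0], "grip": 0.6},
    {"slide": [0.0, -0.0585, 0.0], "grip": 0.6}
  ]
}}

```text
schema error: expected keys rot, slide, grip
```

Run:
```python
from h import *
np.set_printoptions(precision=4,suppress=True)
s=sensors.read_state();print(s["ee_pos"],s["eef_rot"])
c=eyes.camera("wrist");save(c,"w1");print(np.array(c["pose"]))
print(eyes.look_for("wrench",c)[:2],proj(c,[.5215,-.2894,.024]),proj(c,[.4216,-.2854,.028]))
```

```text
[0.4163 0.1832 0.2227] [0.0152 0.9999 0.0002 0.0002]
[[ 0.0304  0.9643  0.263   0.3451]
 [ 0.9995 -0.0298 -0.0063  0.1858]
 [ 0.0017  0.2631 -0.9648  0.3857]
 [ 0.      0.      0.      1.    ]]
[] [-166.2079  326.6951] [-204.6207  228.3815]
```

View pics/w1.png

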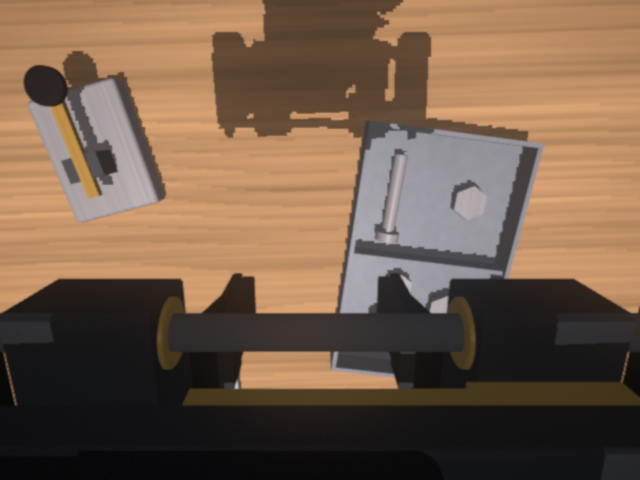

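The tray and key are visible in the wrist view; the lower third is hidden by the gripper. I'll pass over the bolt to look at it on the way.

Call:
{"api": "arm_command", "payload": {
  "steps": [
    {"slide": [0.038, -0.032, 0.0], "rot": [0, 0, 0], "grip": 0.6},
    {"slide": [0.038, -0.032, 0.0], "rot": [0, 0, 0], "grip": 0.6},
    {"slide": [0.038, -0.032, 0.0], "rot": [0, 0, 0], "grip": 0.6},
    {"slide": [0.038, -0.032, 0.0], "rot": [0, 0, 0], "grip": 0.6},
    {"slide": [0.036, -0.032, 0.0], "rot": [0, 0, 0], "grip": 0.6},
    {"slide": [0.02, 0.0, 0.0], "rot": [0, 0, 0], "grip": 0.6},
    {"slide": [0.0, 0.0, 0.0], "rot": [0, 0, 0], "grip": 0.6},
    {"slide": [0.0, 0.0, 0.0], "rot": [0, 0, 0], "grip": 0.6}
  ]
}}

```text
time: 3.05
ee_pos: [0.6229, 0.026, 0.2225]
eef_rot: [0.015, 1.0, 0.0, -0.0]
ft_force: [0.2, -0.1, -0.0]
width: 0.0521
grip_force: 0.0
```

Run:
```python
from h import *
np.set_printoptions(precision=4,suppress=True)
s=sensors.read_state();print(s["ee_pos"],s["eef_rot"])
c=eyes.camera("wrist");save(c,"w2");np.savez("w2",intrinsics=c["intrinsics"],pose=c["pose"])
for k in("bolt_head","bracket","cheeks"):print(k,eyes.look_for(k,c)[:2])
print(proj(c,[.6316,.0217,.065]))
```

```text
[0.6229 0.026  0.2225] [ 0.0149  0.9999  0.0002 -0.0003]
bolt_head [{'bbox': [286.8, 205.8, 334.7, 255.1], 'conf': 0.89}, {'bbox': [492.1, 0.0, 639.4, 173.4], 'conf': 0.57}]
bracket [{'bbox': [184.1, 138.4, 451.7, 317.3], 'conf': 0.68}]
cheeks [{'bbox': [182.6, 139.4, 458.1, 313.9], 'conf': 0.89}]
[309.5137 226.825 ]
```

View pics/w2.png

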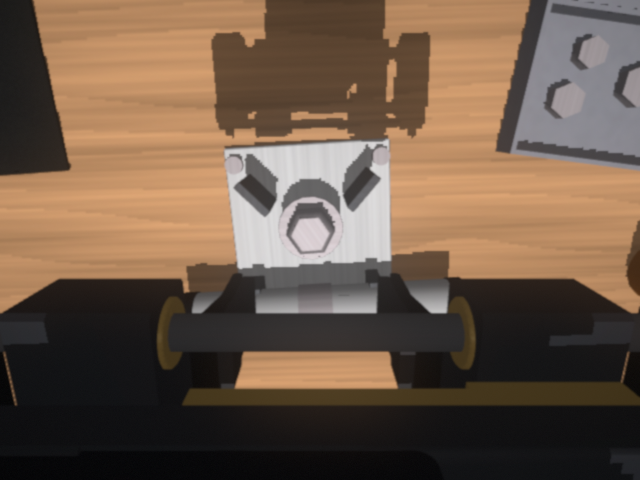

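The bolt head is centred at about (311,231) in the wrist view, with the cheeks at (256,193) and (362,185). Next I'll enlarge the hexagon.

Run:
```python
from h import *
np.set_printoptions(precision=4,suppress=True)
im=cv2.imread("pics/w2.png");c=dict(np.load("w2.npz"))
g=cv2.cvtColor(im,cv2.COLOR_BGR2GRAY)
cv2.imwrite("pics/w2c.png",cv2.resize(im[185:270,260:365],None,fx=7,fy=7,interpolation=cv2.INTER_CUBIC))
a=[ray(c,*p,0.008)[:2] for p in((224,148),(388,140),(391,263),(239,268))];print("plate",a)
# plate edges yaw: 
for i,j in((0,1),(3,2),(0,3),(1,2)):print(i,j,np.degrees(np.arctan2(*(a[j]-a[i])[::-1])))
# hex fit: maximise gradient along polygon in world, at several sizes/heights
gf=cv2.GaussianBlur(g,(0,0),0.8).astype(float)
gx=cv2.Sobel(gf,-1,1,0);gy=cv2.Sobel(gf,-1,0,1)
mag=np.hypot(gx,gy).astype(np.float32)
c0=ray(c,311,231,.065)[:2];res=[]
for z,r in((.065,.0155),(.065,.0145),(.065,.0135),(.065,.0165),(.060,.018)):
  best=[]
  for th in np.arange(-30,30,2.):
    A=np.radians(th+30+60*np.arange(7));V=np.c_[np.cos(A),np.sin(A)]*r/np.cos(np.pi/6)
    pts=np.vstack([V[k]+(V[k+1]-V[k])*t for k in range(6) for t in np.linspace(.08,.92,12)[:,None]])
    for dx in np.arange(-.006,.0061,.001):
      for dy in np.arange(-.006,.0061,.001):
        W=pts+c0+[dx,dy]
        K=c["intrinsics"];T=c["pose"];q=(np.c_[W,np.full(len(W),z)]-T[:3,3])@T[:3,:3]@K.T;q=(q[:,:2]/q[:,2:]).astype(np.float32)
        best.append((cv2.remap(mag,q[:,0],q[:,1],1).mean(),th,*(c0+[dx,dy])))
  best.sort(reverse=True);print(z,r,np.array(best[:3]))
```

```text
plate [array([ 0.57  , -0.0544]), array([0.5674, 0.0939]), array([0.6845, 0.0987]), array([ 0.6852, -0.0499])]
0 1 91.01340728949272
3 2 90.2487035807165
0 3 2.219504711448404
1 2 2.3723590548172746
0.065 0.0155 [[171.2153   2.       0.6401   0.0218]
 [170.4327   0.       0.6401   0.0218]
 [170.1319   4.       0.6401   0.0218]]
0.065 0.0145 [[180.8745   2.       0.6391   0.0208]
 [180.6469   4.       0.6391   0.0208]
 [178.7568   0.       0.6391   0.0208]]
0.065 0.0135 [[200.2379   2.       0.6381   0.0218]
 [199.6427   4.       0.6381   0.0218]
 [196.8723   0.       0.6381   0.0218]]
0.065 0.0165 [[151.5848   2.       0.6291   0.0228]
 [151.5025   4.       0.6291   0.0228]
 [151.3979   0.       0.6291   0.0228]]
0.06 0.018 [[168.218   -2.       0.6311   0.0228]
 [166.9893   0.       0.6311   0.0218]
 [166.9503  -4.       0.6311   0.0228]]
```

View pics/w2c.png

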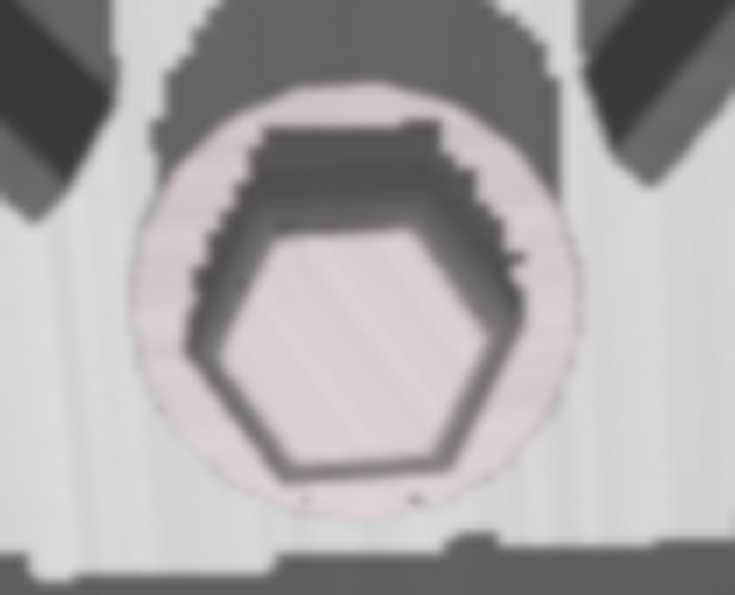

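The top face corners in the crop are (272,236), (414,230), (490,335), (445,462), (290,470) and (218,350).

Run:
```python
from h import *
np.set_printoptions(precision=4,suppress=True)
c=dict(np.load("w2.npz"))
f=lambda u,v,z:ray(c,u/7+260-.43,v/7+185-.43,z)[:2]
V=np.array([f(u,v,.065) for u,v in((272,236),(414,230),(490,335),(445,462),(290,470),(218,350))])
m=V.mean(0);d=V-m;A=np.degrees(np.arctan2(d[:,1],d[:,0]));print(m,np.linalg.norm(d,axis=1),A,"hex normal",(A+30)%60,)
e=np.roll(V,-1,0)-V;print("edges",np.degrees(np.arctan2(e[:,1],e[:,0]))%60)
W=np.array([f(u,v,.045) for u,v in((130,300),(580,300),(360,82),(360,518))]);print("washer",W,W[:2].mean(0)[1],W[2:].mean(0)[0])
```

```text
[0.6379 0.0221] [0.0164 0.0156 0.0158 0.0174 0.0167 0.0159] [-146.3103  152.3067   93.9653   35.5172  -29.0662  -90.8817] hex normal [ 3.6897  2.3067  3.9653  5.5172  0.9338 59.1183]
edges [30.7465 33.6082 39.8282 31.3538 27.6703 32.9512]
washer [[ 0.6363 -0.0057]
 [ 0.638   0.0495]
 [ 0.6101  0.0234]
 [ 0.6653  0.0216]] 0.021913958030691644 0.6377145292995872
```

Call:
{"api": "arm_command", "payload": {
  "steps": [
    {"slide": [-0.025, -0.038, 0.0], "rot": [0, 0, 0], "grip": 0.6},
    {"slide": [-0.026, -0.039, 0.0], "rot": [0, 0, 0], "grip": 0.6},
    {"slide": [-0.025, -0.039, 0.0], "rot": [0, 0, 0], "grip": 0.6},
    {"slide": [-0.025, -0.039, 0.0], "rot": [0, 0, 0], "grip": 0.6},
    {"slide": [-0.025, -0.039, 0.0], "rot": [0, 0, 0], "grip": 0.6},
    {"slide": [-0.025, -0.039, -0.02], "rot": [0, 0, 0], "grip": 0.6},
    {"slide": [-0.025, -0.039, -0.03], "rot": [0, 0, 0], "grip": 0.6},
    {"slide": [-0.025, -0.039, -0.03], "rot": [0, 0, 0], "grip": 0.6}
  ]
}}

```text
time: 4.25
ee_pos: [0.4218, -0.2864, 0.1422]
eef_rot: [0.015, 1.0, 0.0, 0.001]
ft_force: [2.2, -0.5, -0.5]
width: 0.0521
grip_force: 0.0
```

Run:
```python
from h import *
np.set_printoptions(precision=4,suppress=True)
s=sensors.read_state();print(s["ee_pos"],s["eef_rot"])
c=eyes.camera("wrist");save(c,"w3");np.savez("w3",intrinsics=c["intrinsics"],pose=c["pose"])
for z in(.004,.028):print(proj(c,[.4216,-.2854,z]))
g=cv2.cvtColor(np.array(c["pixels"]),cv2.COLOR_RGB2GRAY)
```

```text
[ 0.4218 -0.2864  0.1422] [0.0149 0.9999 0.0002 0.0009]
[315.855  220.9895]
[315.9202 228.8851]
```

View pics/w3.png

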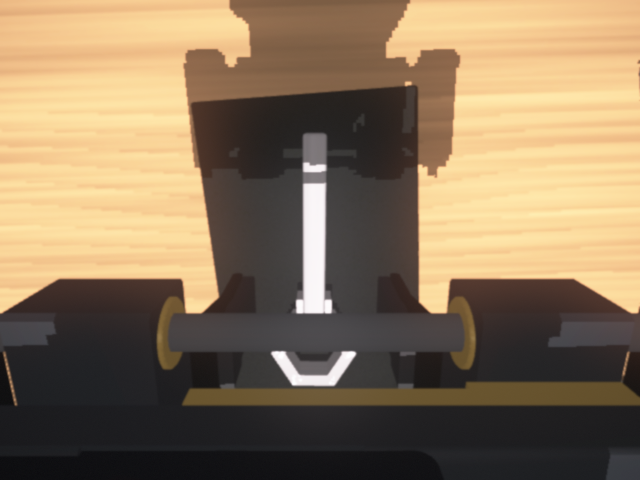

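The handle runs from its end (315,134) down to about (314,300), with the ring bottom at (315,378).

Run:
```python
from h import *
np.set_printoptions(precision=4,suppress=True)
c=dict(np.load("w3.npz"));g=cv2.imread("pics/w3.png",0).astype(float)
C=[]
for r in range(190,288,4):
    row=g[r,290:340]; x=np.nonzero(row>140)[0]; 
    a,b=x[0]-1,x[-1]
    sub=lambda i:i+(140-row[i])/(row[i+1]-row[i])
    C.append(ray(c,290+(sub(a)+sub(b))/2,r,.028)[:2])
C=np.array(C);p=np.polyfit(C[:,0],C[:,1],1);print("yaw",np.degrees(np.arctan(p[0])))
col=g[120:150,312:318].mean(1);print(col.round())
e=ray(c,315,133.5,.028);print("end",e,"grip x",e[0]+.065,"y",np.polyval(p,e[0]+.065))
b=ray(c,315,384,.024);print("ring far edge",b)
```

```text
yaw -2.0719414966222285
[ 34.  34.  34.  34.  35.  35.  35.  34.  35.  35.  35.  39.  58.  87.
 108. 116. 120. 121. 122. 121. 122. 122. 122. 122. 122. 122. 122. 122.
 122. 122.]
end [ 0.3568 -0.2841  0.028 ] grip x 0.4217500108182082 y -0.2868741689185918
ring far edge [ 0.5495 -0.29    0.024 ]
```

Call:
{"api": "arm_command", "payload": {
  "steps": [
    {"slide": [0.0, -0.0005, -0.045], "rot": [0, 0, -0.4], "grip": 0.6},
    {"slide": [0.0, 0.0, -0.045], "rot": [0, 0, 0], "grip": 0.6},
    {"slide": [0.0, 0.0, -0.03], "rot": [0, 0, 0], "grip": 0.6},
    {"slide": [0.0, 0.0, -0.0135], "rot": [0, 0, 0], "grip": 0.6},
    {"slide": [0.0, 0.0, 0.0], "rot": [0, 0, 0], "grip": 0.3},
    {"slide": [0.0, 0.0, 0.0], "rot": [0, 0, 0], "grip": 0.0},
    {"slide": [0.0, 0.0, 0.0], "rot": [0, 0, 0], "grip": 0.0},
    {"slide": [0.0, 0.0, 0.0], "rot": [0, 0, 0], "grip": 0.0}
  ],
  "newtons": 60
}}

```text
time: 5.3
ee_pos: [0.423, -0.2863, 0.0097]
eef_rot: [0.019, 1.0, -0.0, 0.001]
ft_force: [0.0, -0.5, 0.3]
width: 0.0203
grip_force: 0.0
```

Call:
{"api": "arm_command", "payload": {
  "steps": [
    {"slide": [0.0, 0.0, 0.0], "rot": [0, 0, 0], "grip": 0.0},
    {"slide": [0.0, 0.0, 0.02], "rot": [0, 0, 0], "grip": 0.0},
    {"slide": [0.0, 0.0, 0.035], "rot": [0, 0, 0], "grip": 0.0},
    {"slide": [0.0, 0.0, 0.035], "rot": [0, 0, 0], "grip": 0.0},
    {"slide": [0.02, 0.05, 0.0], "rot": [0, 0, 0], "grip": 0.0},
    {"slide": [0.02, 0.05, 0.0], "rot": [0, 0, 1.5], "grip": 0.0},
    {"slide": [0.02, 0.05, 0.0], "rot": [0, 0, 1.5], "grip": 0.0},
    {"slide": [0.02, 0.05, 0.0], "rot": [0, 0, 1.8], "grip": 0.0}
  ]
}}

```text
time: 6.3
ee_pos: [0.5021, -0.0844, 0.0985]
eef_rot: [-0.024, 1.0, 0.0, -0.001]
ft_force: [0.8, -0.9, -5.2]
width: 0.0155
grip_force: 60.0
```

Call:
{"api": "arm_command", "payload": {
  "steps": [
    {"slide": [0.012, 0.034, 0.0], "rot": [0, 0, 0], "grip": 0.0},
    {"slide": [0.012, 0.034, 0.0], "rot": [0, 0, 0], "grip": 0.0},
    {"slide": [0.013, 0.034, 0.0], "rot": [0, 0, 0], "grip": 0.0},
    {"slide": [0.0, 0.0, -0.008], "rot": [0, 0, 0], "grip": 0.0},
    {"slide": [0.0, 0.0, -0.008], "rot": [0, 0, 0], "grip": 0.0},
    {"slide": [0.0, 0.0, 0.0], "rot": [0, 0, 0], "grip": 0.0},
    {"slide": [0.0, 0.0, 0.0], "rot": [0, 0, 0], "grip": 0.0},
    {"slide": [0.0, 0.0, 0.0], "rot": [0, 0, 0], "grip": 0.0}
  ]
}}

```text
time: 7.3
ee_pos: [0.5397, 0.0154, 0.0834]
eef_rot: [-0.023, 1.0, 0.0, 0.0]
ft_force: [0.6, 0.3, -4.9]
width: 0.0157
grip_force: 60.0
```

Run:
```python
from h import *
np.set_printoptions(precision=4,suppress=True)
s=sensors.read_state();print(s["ee_pos"],s["eef_rot"],s["torque"])
o=[]
for n in("wrist","top","scene"):
    c=eyes.camera(n);p=np.array(c["pixels"])[:,:,::-1]
    u,v=proj(c,[.6378,.022,.08]).astype(int);v=min(v,400);print(n,u,v)
    h=40 if n!="wrist" else 100
    w=int(h*4/3);u=np.clip(u,w,640-w);v=np.clip(v,h,480-h)
    o.append(cv2.resize(p[v-h:v+h,u-w:u+w],(400,300),interpolation=cv2.INTER_CUBIC))
cv2.imwrite("pics/chk1.png",np.vstack([np.hstack(o[:2]),np.hstack([o[2],o[2]*0])]))
```

```text
[0.5397 0.0154 0.0834] [-0.0228  0.9997  0.0001  0.0002] [ 0.002   0.1253 -0.0473]
wrist 318 400
top 297 204
scene 349 267
```

View pics/chk1.png

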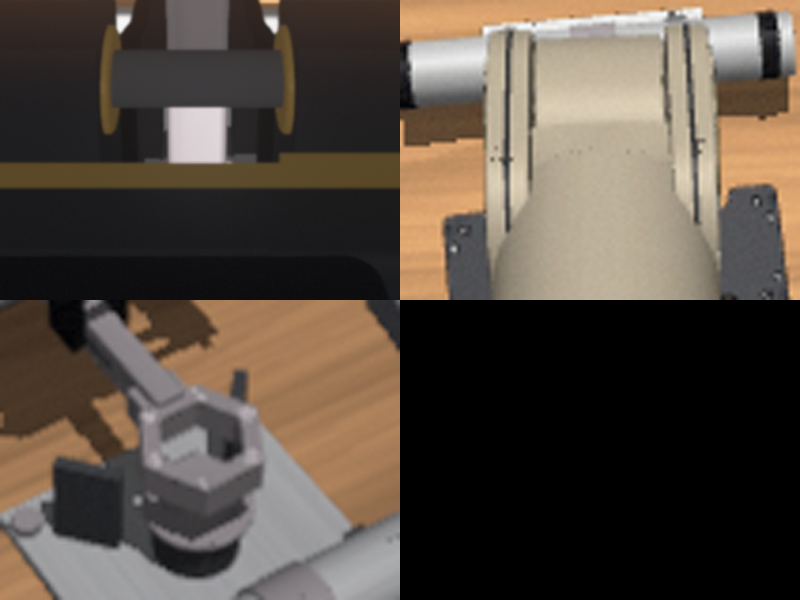

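The scene view shows the ring hovering right above the bolt head. I'll correct +2 mm in y and lower it gently.

Call:
{"api": "arm_command", "payload": {
  "steps": [
    {"slide": [-0.0005, 0.002, 0.0], "rot": [0, 0, 0], "grip": 0.0},
    {"slide": [0.0, 0.0, -0.006], "rot": [0, 0, 0], "grip": 0.0},
    {"slide": [0.0, 0.0, -0.005], "rot": [0, 0, 0], "grip": 0.0},
    {"slide": [0.0, 0.0, -0.004], "rot": [0, 0, 0], "grip": 0.0},
    {"slide": [0.0, 0.0, -0.003], "rot": [0, 0, 0], "grip": 0.0},
    {"slide": [0.0, 0.0, -0.003], "rot": [0, 0, 0], "grip": 0.0},
    {"slide": [0.0, 0.0, 0.0], "rot": [0, 0, 0], "grip": 0.0},
    {"slide": [0.0, 0.0, 0.0], "rot": [0, 0, 0], "grip": 0.0}
  ]
}}

```text
time: 8.45
ee_pos: [0.5391, 0.0177, 0.0622]
eef_rot: [-0.023, 1.0, 0.0, 0.0]
ft_force: [-0.6, 0.8, -5.3]
width: 0.0154
grip_force: 60.0
```

```bash
cat >> h.py <<'E'
def arc(y0,y1,n,c=(.6377,.0222),r=.0987):
    s=sensors.read_state();p=np.array(s["ee_pos"][:2]);q=s["eef_rot"]
    yw=np.degrees(2*np.arctan2(q[1],q[0]))-180;yw=(yw+90)%180-90
    a=np.radians(np.linspace(y0,y1,n+1));P=np.array(c)-r*np.c_[np.cos(a),np.sin(a)]
    print("now",p,s["ee_pos"][2],"yaw",yw,"ring",p+r*np.array([np.cos(np.radians(yw)),np.sin(np.radians(yw))]),"F",np.round(s["ft_force"],1),np.round(s["torque"],2),"off",P[0]-p)
    print("rot",(y1-y0)/n,np.diff(P,axis=0).round(4).tolist())
E
python3 -c "
from h import *
arc(2.6,-38,7)"
```

```text
now [0.53913243 0.01774874] 0.06220486537787165 yaw 2.6470050070313107 ring [0.63772712 0.02230696] F [-0.6  0.8 -5.3] [ 0.03  0.09 -0.03] off [-3.08276812e-05 -2.60713879e-05]
rot -5.8 [[0.0001, 0.01], [0.0011, 0.0099], [0.0021, 0.0098], [0.003, 0.0095], [0.004, 0.0092], [0.0049, 0.0087], [0.0057, 0.0082]]
```

Call:
{"api": "arm_command", "payload": {
  "steps": [
    {"slide": [0.0, 0.0, -0.003], "rot": [0, 0, 0], "grip": 0.0},
    {"slide": [0.0, 0.0, -0.003], "rot": [0, 0, 0], "grip": 0.0},
    {"slide": [0.0, 0.0, -0.003], "rot": [0, 0, 0], "grip": 0.0},
    {"slide": [0.0, 0.0, 0.0], "rot": [0, 0, 0], "grip": 0.0},
    {"slide": [-0.0, 0.01, 0.0], "rot": [0, 0, -5.8], "grip": 0.0},
    {"slide": [0.001, 0.01, 0.0], "rot": [0, 0, -5.8], "grip": 0.0},
    {"slide": [0.002, 0.0098, 0.0], "rot": [0, 0, -5.8], "grip": 0.0},
    {"slide": [0.0, 0.0, 0.0], "rot": [0, 0, 0], "grip": 0.0}
  ]
}}

```text
time: 9.45
ee_pos: [0.5423, 0.0468, 0.0531]
eef_rot: [0.129, 0.992, -0.001, 0.0]
ft_force: [-0.2, -3.8, -4.4]
width: 0.0156
grip_force: 60.0
```

```bash
python3 -c "
from h import *
arc(-14.8,-38,4)"
```

```text
now [0.54233515 0.0467922 ] 0.0531473237256261 yaw -14.81294476653298 ring [0.63775492 0.02155814] F [-0.2 -3.8 -4.4] [-0.78  0.   -0.14] off [-6.06143681e-05  6.20296860e-04]
rot -5.8 [[0.003, 0.0095], [0.004, 0.0092], [0.0049, 0.0087], [0.0057, 0.0082]]
```

Call:
{"api": "arm_command", "payload": {
  "steps": [
    {"slide": [0.003, 0.0098, 0.0], "rot": [0, 0, -5.8], "grip": 0.0},
    {"slide": [0.004, 0.0093, 0.0], "rot": [0, 0, -5.8], "grip": 0.0},
    {"slide": [0.0048, 0.0088, 0.0], "rot": [0, 0, -5.8], "grip": 0.0},
    {"slide": [0.0057, 0.0083, 0.0], "rot": [0, 0, -5.8], "grip": 0.0},
    {"slide": [0.0, 0.0, 0.0], "rot": [0, 0, 0], "grip": 0.0},
    {"slide": [0.0, 0.0, 0.0], "rot": [0, 0, 0], "grip": 0.0},
    {"slide": [0.0, 0.0, 0.0], "rot": [0, 0, 0], "grip": 0.0},
    {"slide": [0.0, 0.0, 0.0], "rot": [0, 0, 0], "grip": 0.0}
  ]
}}

```text
time: 10.45
ee_pos: [0.5601, 0.082, 0.0532]
eef_rot: [0.325, 0.946, -0.0, 0.001]
ft_force: [1.5, -4.9, -4.9]
width: 0.0155
grip_force: 60.0
```

```bash
python3 -c "
from h import *
arc(-38,-32,2)
arc(-32,28,7)"
```

```text
now [0.56007391 0.08204915] 0.053220463440018684 yaw -37.98925893337267 ring [0.63786197 0.02129794] F [ 1.5 -4.9 -4.9] [-1.25 -0.31 -0.22] off [-0.00015058  0.00091664]
rot 3.0 [[-0.0031, -0.0042], [-0.0029, -0.0043]]
now [0.56007391 0.08204915] 0.053220463440018684 yaw -37.98925893337267 ring [0.63786197 0.02129794] F [ 1.5 -4.9 -4.9] [-1.25 -0.31 -0.22] off [-0.00607626 -0.00754612]
rot 8.571428571428571 [[-0.0069, -0.0131], [-0.0048, -0.0139], [-0.0027, -0.0145], [-0.0005, -0.0147], [0.0017, -0.0147], [0.0039, -0.0142], [0.0059, -0.0135]]
```

Call:
{"api": "arm_command", "payload": {
  "steps": [
    {"slide": [-0.0031, -0.0042, 0.0], "rot": [0, 0, 3], "grip": 0.0},
    {"slide": [-0.0029, -0.0043, 0.0], "rot": [0, 0, 3], "grip": 0.0},
    {"slide": [0.0, 0.0, 0.0], "rot": [0, 0, 0], "grip": 0.0},
    {"slide": [0.0, 0.0, 0.008], "rot": [0, 0, 0], "grip": 0.0},
    {"slide": [0.0, 0.0, 0.01], "rot": [0, 0, 0], "grip": 0.0},
    {"slide": [0.0, 0.0, 0.01], "rot": [0, 0, 0], "grip": 0.0},
    {"slide": [0.0, 0.0, 0.0], "rot": [0, 0, 0], "grip": 0.0},
    {"slide": [0.0, 0.0, 0.0], "rot": [0, 0, 0], "grip": 0.0}
  ]
}}

```text
time: 11.45
ee_pos: [0.5533, 0.0757, 0.0809]
eef_rot: [0.275, 0.961, 0.0, -0.0]
ft_force: [-0.5, -0.0, -5.4]
width: 0.0152
grip_force: 60.0
```

```bash
python3 -c "
from h import *
arc(-32,28,7)"
```

```text
now [0.55327396 0.075706  ] 0.08085591355213306 yaw -31.92218545295168 ring [0.63704726 0.02351669] F [-0.5 -0.  -5.4] [ 0.12  0.13 -0.02] off [ 0.00072369 -0.00120297]
rot 8.571428571428571 [[-0.0069, -0.0131], [-0.0048, -0.0139], [-0.0027, -0.0145], [-0.0005, -0.0147], [0.0017, -0.0147], [0.0039, -0.0142], [0.0059, -0.0135]]
```

Call:
{"api": "arm_command", "payload": {
  "steps": [
    {"slide": [-0.0062, -0.0143, 0.0], "rot": [0, 0, 8.6], "grip": 0.0},
    {"slide": [-0.0048, -0.0139, 0.0], "rot": [0, 0, 8.6], "grip": 0.0},
    {"slide": [-0.0027, -0.0145, 0.0], "rot": [0, 0, 8.6], "grip": 0.0},
    {"slide": [-0.0005, -0.0147, 0.0], "rot": [0, 0, 8.6], "grip": 0.0},
    {"slide": [0.0017, -0.0147, 0.0], "rot": [0, 0, 8.6], "grip": 0.0},
    {"slide": [0.0039, -0.0142, 0.0], "rot": [0, 0, 8.6], "grip": 0.0},
    {"slide": [0.0059, -0.0135, 0.0], "rot": [0, 0, 8.4], "grip": 0.0},
    {"slide": [0.0, 0.0, 0.0], "rot": [0, 0, 0], "grip": 0.0}
  ]
}}

```text
time: 12.45
ee_pos: [0.5507, -0.0257, 0.0807]
eef_rot: [-0.241, 0.971, -0.0, -0.0]
ft_force: [-0.1, -1.0, -5.2]
width: 0.0154
grip_force: 60.0
```

Run:
```python
from h import *
arc(28,-38,8)
c=eyes.camera("scene");p=np.array(c["pixels"])[:,:,::-1]
u,v=proj(c,[.63,.022,.06]).astype(int)
cv2.imwrite("pics/chk2.png",cv2.resize(p[v-55:v+55,u-70:u+70],None,fx=5,fy=5,interpolation=cv2.INTER_CUBIC))
```

```text
now [ 0.55068543 -0.02570144] 0.08070194380115193 yaw 27.882937095268403 ring [0.63792685 0.02045725] F [-0.1 -1.  -5.2] [-0.08  0.17 -0.05] off [-0.00013236  0.0015646 ]
rot -8.25 [[-0.0057, 0.013], [-0.0038, 0.0137], [-0.0018, 0.0141], [0.0002, 0.0142], [0.0023, 0.014], [0.0042, 0.0136], [0.0061, 0.0128], [0.0079, 0.0118]]
```

View pics/chk2.png

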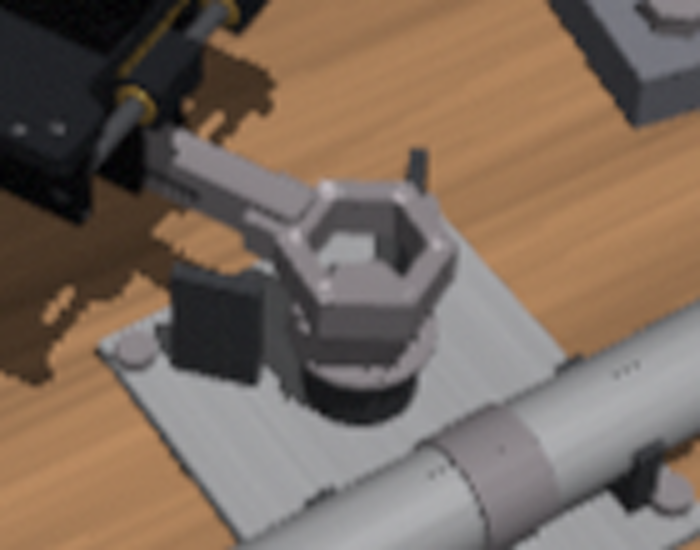

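The ring is above the bolt again, handle well between the cheeks. Next I'll correct y and lower.

Call:
{"api": "arm_command", "payload": {
  "steps": [
    {"slide": [0.0, 0.0015, 0.0], "rot": [0, 0, 0], "grip": 0.0},
    {"slide": [0.0, 0.0, -0.006], "rot": [0, 0, 0], "grip": 0.0},
    {"slide": [0.0, 0.0, -0.006], "rot": [0, 0, 0], "grip": 0.0},
    {"slide": [0.0, 0.0, -0.004], "rot": [0, 0, 0], "grip": 0.0},
    {"slide": [0.0, 0.0, -0.004], "rot": [0, 0, 0], "grip": 0.0},
    {"slide": [0.0, 0.0, -0.004], "rot": [0, 0, 0], "grip": 0.0},
    {"slide": [0.0, 0.0, 0.0], "rot": [0, 0, 0], "grip": 0.0},
    {"slide": [0.0, 0.0, 0.0], "rot": [0, 0, 0], "grip": 0.0}
  ]
}}

```text
time: 13.5
ee_pos: [0.5502, -0.0238, 0.0567]
eef_rot: [-0.242, 0.97, -0.0, -0.001]
ft_force: [-1.0, -5.0, -7.0]
width: 0.0155
grip_force: 60.0
```

```bash
python3 -c "
from h import *
arc(28,-38,11)"
```

```text
now [ 0.55022666 -0.0237821 ] 0.05665468231270241 yaw 27.9994146328699 ring [0.63737406 0.02255385] F [-1. -5. -7.] [-1.25  0.78 -0.33] off [ 0.00032641 -0.00035474]
rot -6.0 [[-0.0044, 0.0094], [-0.0034, 0.0098], [-0.0023, 0.0101], [-0.0013, 0.0103], [-0.0002, 0.0103], [0.0009, 0.0103], [0.002, 0.0101], [0.003, 0.0099], [0.004, 0.0095], [0.005, 0.009], [0.0059, 0.0085]]
```

Call:
{"api": "arm_command", "payload": {
  "steps": [
    {"slide": [0.0, 0.0, -0.0035], "rot": [0, 0, 0], "grip": 0.0},
    {"slide": [-0.0044, 0.0094, 0.0], "rot": [0, 0, -6], "grip": 0.0},
    {"slide": [-0.0034, 0.0098, 0.0], "rot": [0, 0, -6], "grip": 0.0},
    {"slide": [-0.0023, 0.0101, 0.0], "rot": [0, 0, -6], "grip": 0.0},
    {"slide": [-0.0013, 0.0103, 0.0], "rot": [0, 0, -6], "grip": 0.0},
    {"slide": [-0.0002, 0.0103, 0.0], "rot": [0, 0, -6], "grip": 0.0},
    {"slide": [0.0009, 0.0103, 0.0], "rot": [0, 0, -6], "grip": 0.0},
    {"slide": [0.0, 0.0, 0.0], "rot": [0, 0, 0], "grip": 0.0}
  ]
}}

```text
time: 14.5
ee_pos: [0.5401, 0.0364, 0.0533]
eef_rot: [0.07, 0.998, -0.001, 0.0]
ft_force: [-0.1, -7.3, -6.5]
width: 0.0155
grip_force: 60.1
```

```bash
python3 -c "
from h import *
arc(-8,-38,5)"
```

```text
now [0.54013007 0.03635117] 0.0533378263831748 yaw -8.078272821645442 ring [0.63785068 0.02248127] F [-0.1 -7.3 -6.5] [-1.41  0.18 -0.43] off [-0.00016953 -0.00041478]
rot -6.0 [[0.002, 0.0101], [0.003, 0.0099], [0.004, 0.0095], [0.005, 0.009], [0.0059, 0.0085]]
```

Call:
{"api": "arm_command", "payload": {
  "steps": [
    {"slide": [0.001, 0.005, 0.0], "rot": [0, 0, -3], "grip": 0.0},
    {"slide": [0.001, 0.0051, 0.0], "rot": [0, 0, -3], "grip": 0.0},
    {"slide": [0.0015, 0.005, 0.0], "rot": [0, 0, -3], "grip": 0.0},
    {"slide": [0.0015, 0.0049, 0.0], "rot": [0, 0, -3], "grip": 0.0},
    {"slide": [0.0019, 0.0048, 0.0], "rot": [0, 0, -3], "grip": 0.0},
    {"slide": [0.0021, 0.0047, 0.0], "rot": [0, 0, -3], "grip": 0.0},
    {"slide": [0.0, 0.0, 0.0], "rot": [0, 0, 0], "grip": 0.0},
    {"slide": [0.0, 0.0, 0.0], "rot": [0, 0, 0], "grip": 0.0}
  ]
}}

```text
time: 15.5
ee_pos: [0.5493, 0.0649, 0.0534]
eef_rot: [0.225, 0.974, -0.001, 0.0]
ft_force: [1.6, -8.2, -7.4]
width: 0.0155
grip_force: 60.0
```

```bash
python3 -c "
from h import *
arc(-26,-38,4)"
```

```text
now [0.54927097 0.06494958] 0.05335591643853712 yaw -26.03384190318792 ring [0.63795637 0.02162996] F [ 1.6 -8.2 -7.4] [-1.81  0.06 -0.26] off [-0.00028194  0.00051766]
rot -3.0 [[0.0024, 0.0046], [0.0026, 0.0045], [0.0029, 0.0043], [0.0031, 0.0042]]
```

Call:
{"api": "arm_command", "payload": {
  "steps": [
    {"slide": [0.0024, 0.0047, 0.0], "rot": [0, 0, -3], "grip": 0.0},
    {"slide": [0.0026, 0.0046, 0.0], "rot": [0, 0, -3], "grip": 0.0},
    {"slide": [0.0029, 0.0044, 0.0], "rot": [0, 0, -3], "grip": 0.0},
    {"slide": [0.0031, 0.0042, 0.0], "rot": [0, 0, -3], "grip": 0.0},
    {"slide": [0.0, 0.0, 0.0], "rot": [0, 0, 0], "grip": 0.0},
    {"slide": [0.0, 0.0, 0.0], "rot": [0, 0, 0], "grip": 0.0},
    {"slide": [0.0, 0.0, 0.0], "rot": [0, 0, 0], "grip": 0.0},
    {"slide": [0.0, 0.0, 0.0], "rot": [0, 0, 0], "grip": 0.0}
  ]
}}

```text
time: 16.5
ee_pos: [0.5602, 0.0822, 0.0533]
eef_rot: [0.326, 0.945, -0.001, 0.0]
ft_force: [0.8, -10.2, -7.6]
width: 0.0154
grip_force: 60.0
```

```bash
python3 -c "
from h import *
arc(-38,-32,2)
arc(-32,28,7)"
```

```text
now [0.56017099 0.08216737] 0.053281139258928766 yaw -38.05394702528224 ring [0.6378904  0.02132838] F [  0.8 -10.2  -7.6] [-2.35  0.04 -0.16] off [-0.00024765  0.00079841]
rot 3.0 [[-0.0031, -0.0042], [-0.0029, -0.0043]]
now [0.56017099 0.08216737] 0.053281139258928766 yaw -38.05394702528224 ring [0.6378904  0.02132838] F [  0.8 -10.2  -7.6] [-2.35  0.04 -0.16] off [-0.00617333 -0.00766434]
rot 8.571428571428571 [[-0.0069, -0.0131], [-0.0048, -0.0139], [-0.0027, -0.0145], [-0.0005, -0.0147], [0.0017, -0.0147], [0.0039, -0.0142], [0.0059, -0.0135]]
```

Call:
{"api": "arm_command", "payload": {
  "steps": [
    {"slide": [-0.0031, -0.0042, 0.0], "rot": [0, 0, 3], "grip": 0.0},
    {"slide": [-0.0029, -0.0043, 0.0], "rot": [0, 0, 3], "grip": 0.0},
    {"slide": [0.0, 0.0, 0.0], "rot": [0, 0, 0], "grip": 0.0},
    {"slide": [0.0, 0.0, 0.0], "rot": [0, 0, 0], "grip": 0.0},
    {"slide": [0.0, 0.0, 0.008], "rot": [0, 0, 0], "grip": 0.0},
    {"slide": [0.0, 0.0, 0.01], "rot": [0, 0, 0], "grip": 0.0},
    {"slide": [0.0, 0.0, 0.01], "rot": [0, 0, 0], "grip": 0.0},
    {"slide": [0.0, 0.0, 0.0], "rot": [0, 0, 0], "grip": 0.0}
  ]
}}

```text
time: 17.5
ee_pos: [0.5571, 0.0725, 0.0825]
eef_rot: [0.277, 0.961, -0.001, 0.004]
ft_force: [11.9, -14.5, -13.0]
width: 0.0156
grip_force: 60.0
```

```bash
python3 -c "
from h import *
arc(-32,28,7)"
```

```text
now [0.55708859 0.07246643] 0.08248377981154056 yaw -32.13357006215594 ring [0.64066878 0.01996841] F [ 11.9 -14.5 -13. ] [-3.08 -2.59 -0.2 ] off [-0.00309094  0.0020366 ]
rot 8.571428571428571 [[-0.0069, -0.0131], [-0.0048, -0.0139], [-0.0027, -0.0145], [-0.0005, -0.0147], [0.0017, -0.0147], [0.0039, -0.0142], [0.0059, -0.0135]]
```

Run:
```python
from h import *
c=eyes.camera("scene");p=np.array(c["pixels"])[:,:,::-1]
u,v=proj(c,[.61,.035,.06]).astype(int)
cv2.imwrite("pics/chk3.png",cv2.resize(p[v-60:v+60,u-80:u+80],None,fx=5,fy=5,interpolation=cv2.INTER_CUBIC))
arc(0,1,1)
```

```text
now [0.55702126 0.07251282] 0.08229620964548817 yaw -32.12465699951838 ring [0.64060961 0.0200278 ] F [ 11.4 -13.4 -11.8] [-3.12 -2.53 -0.18] off [-0.01802126 -0.05031282]
rot 1.0 [[0.0, -0.0017]]
```

View pics/chk3.png

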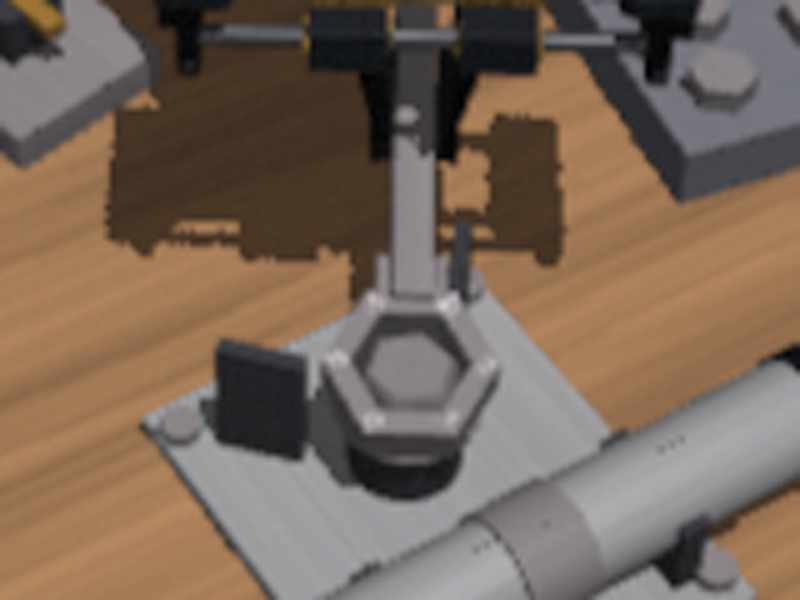

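The ring is still on the head and the wrench has pitched in the grip, caught by a sideways offset of the commanded pose. I'll lower it back level, relieve the side force, then lift again.

Call:
{"api": "arm_command", "payload": {
  "steps": [
    {"slide": [0.0, 0.0, -0.01], "rot": [0, 0, 0], "grip": 0.0},
    {"slide": [0.0, 0.0, -0.01], "rot": [0, 0, 0], "grip": 0.0},
    {"slide": [0.0, -0.001, -0.008], "rot": [0, 0, 0], "grip": 0.0},
    {"slide": [0.0, -0.0015, -0.002], "rot": [0, 0, 0], "grip": 0.0},
    {"slide": [0.0, -0.001, 0.0], "rot": [0, 0, 0], "grip": 0.0},
    {"slide": [0.0, 0.0, 0.0], "rot": [0, 0, 0], "grip": 0.0},
    {"slide": [0.0, 0.0, 0.0], "rot": [0, 0, 0], "grip": 0.0},
    {"slide": [0.0, 0.0, 0.0], "rot": [0, 0, 0], "grip": 0.0}
  ]
}}

```text
time: 18.55
ee_pos: [0.5521, 0.0752, 0.0513]
eef_rot: [0.274, 0.962, 0.001, -0.002]
ft_force: [-11.9, 4.0, 3.4]
width: 0.0152
grip_force: 60.0
```

```bash
python3 -c "
from h import *
arc(-32,28,7)"
```

```text
now [0.55207038 0.07523761] 0.051335115274269816 yaw -31.82574878696019 ring [0.63593141 0.02318938] F [-11.9   4.    3.4] [ 0.64  2.3  -0.2 ] off [ 0.00192727 -0.00073458]
rot 8.571428571428571 [[-0.0069, -0.0131], [-0.0048, -0.0139], [-0.0027, -0.0145], [-0.0005, -0.0147], [0.0017, -0.0147], [0.0039, -0.0142], [0.0059, -0.0135]]
```

Call:
{"api": "arm_command", "payload": {
  "steps": [
    {"slide": [-0.0015, 0.0006, 0.0], "rot": [0, 0, 0], "grip": 0.0},
    {"slide": [-0.0015, 0.0006, 0.0], "rot": [0, 0, 0], "grip": 0.0},
    {"slide": [0.0, 0.0, 0.0], "rot": [0, 0, 0], "grip": 0.0},
    {"slide": [0.0, 0.0, 0.0], "rot": [0, 0, 0], "grip": 0.0},
    {"slide": [0.0, 0.0, 0.0], "rot": [0, 0, 0], "grip": 0.0},
    {"slide": [0.0, 0.0, 0.0], "rot": [0, 0, 0], "grip": 0.0},
    {"slide": [0.0, 0.0, 0.0], "rot": [0, 0, 0], "grip": 0.0},
    {"slide": [0.0, 0.0, 0.0], "rot": [0, 0, 0], "grip": 0.0}
  ]
}}

```text
time: 19.55
ee_pos: [0.5513, 0.0741, 0.0517]
eef_rot: [0.275, 0.961, 0.0, 0.0]
ft_force: [-0.6, 4.4, -1.3]
width: 0.0155
grip_force: 60.0
```

```bash
python3 -c "
from h import *
arc(-32,28,7)
c=eyes.camera('scene');save(c,'s4');p=np.array(c['pixels'])[:,:,::-1];u,v=proj(c,[.61,.035,.06]).astype(int)
cv2.imwrite('pics/chk4.png',cv2.resize(p[v-60:v+60,u-80:u+80],None,fx=5,fy=5,interpolation=cv2.INTER_CUBIC))"
```

```text
now [0.5512594  0.07413157] 0.051672216814212676 yaw -31.928561662916223 ring [0.6350269  0.02193294] F [-0.6  4.4 -1.3] [0.87 0.06 0.25] off [0.00273825 0.00037146]
rot 8.571428571428571 [[-0.0069, -0.0131], [-0.0048, -0.0139], [-0.0027, -0.0145], [-0.0005, -0.0147], [0.0017, -0.0147], [0.0039, -0.0142], [0.0059, -0.0135]]
```

View pics/chk4.png

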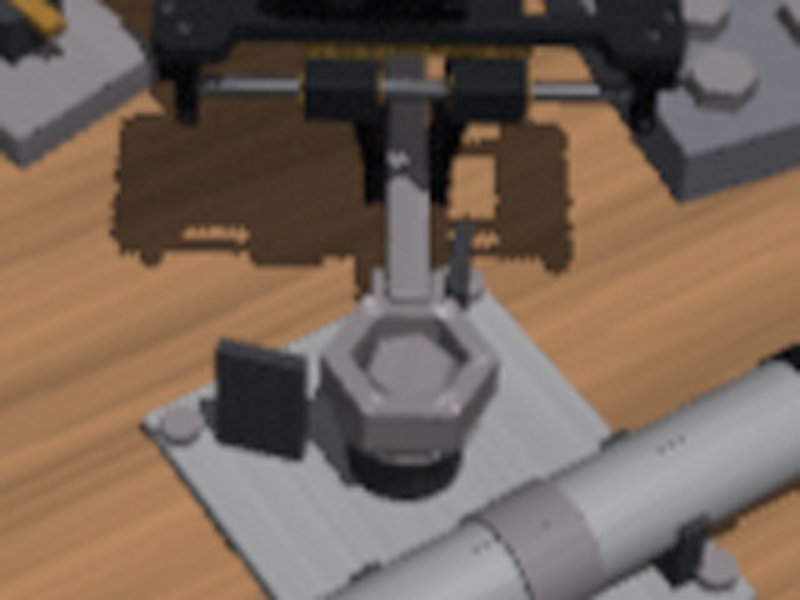

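The wrench sits level on the bolt again. The remaining +y force means I eased slightly too far, so I'll go back a little and lift gently.

Call:
{"api": "arm_command", "payload": {
  "steps": [
    {"slide": [0.0005, 0.0022, 0.0], "rot": [0, 0, -1.5], "grip": 0.0},
    {"slide": [0.0, 0.0, 0.0], "rot": [0, 0, 0], "grip": 0.0},
    {"slide": [0.0, 0.0, 0.0], "rot": [0, 0, 0], "grip": 0.0},
    {"slide": [0.0, 0.0, 0.002], "rot": [0, 0, 0], "grip": 0.0},
    {"slide": [0.0, 0.0, 0.002], "rot": [0, 0, 0], "grip": 0.0},
    {"slide": [0.0, 0.0, 0.0], "rot": [0, 0, 0], "grip": 0.0},
    {"slide": [0.0, 0.0, 0.0], "rot": [0, 0, 0], "grip": 0.0},
    {"slide": [0.0, 0.0, 0.0], "rot": [0, 0, 0], "grip": 0.0}
  ]
}}

```text
time: 20.6
ee_pos: [0.5519, 0.0752, 0.0552]
eef_rot: [0.288, 0.958, -0.0, 0.0]
ft_force: [6.6, -0.7, -9.3]
width: 0.0155
grip_force: 60.1
```

```bash
python3 -c "
from h import *
arc(-33.5,26.5,7,r=.1015)"
```

```text
now [0.5518869  0.07519551] 0.05519144564585801 yaw -33.50054335746759 ring [0.63652578 0.0191731 ] F [ 6.6 -0.7 -9.3] [ 0.28 -1.17  0.48] off [0.00117368 0.0030261 ]
rot 8.571428571428571 [[-0.0074, -0.0132], [-0.0053, -0.0142], [-0.0032, -0.0148], [-0.0009, -0.0151], [0.0013, -0.0151], [0.0036, -0.0147], [0.0057, -0.014]]
```

Call:
{"api": "arm_command", "payload": {
  "steps": [
    {"slide": [0.0015, 0.0, 0.0], "rot": [0, 0, 1], "grip": 0.0},
    {"slide": [0.001, 0.0, 0.0], "rot": [0, 0, 0], "grip": 0.0},
    {"slide": [0.0, 0.0, 0.0], "rot": [0, 0, 0], "grip": 0.0},
    {"slide": [0.0, 0.0, 0.0], "rot": [0, 0, 0], "grip": 0.0},
    {"slide": [0.0, 0.0, 0.002], "rot": [0, 0, 0], "grip": 0.0},
    {"slide": [0.0, 0.0, 0.0], "rot": [0, 0, 0], "grip": 0.0},
    {"slide": [0.0, 0.0, 0.0], "rot": [0, 0, 0], "grip": 0.0},
    {"slide": [0.0, 0.0, 0.0], "rot": [0, 0, 0], "grip": 0.0}
  ]
}}

```text
time: 21.6
ee_pos: [0.5524, 0.0754, 0.0566]
eef_rot: [0.28, 0.96, -0.001, -0.002]
ft_force: [-5.7, -1.4, -9.6]
width: 0.0152
grip_force: 60.0
```

```bash
python3 -c "
from h import *
arc(-32.5,27.5,7,r=.1015)
c=eyes.camera('scene');save(c,'s5')"
```

```text
now [0.552374   0.07542147] 0.056580774812858114 yaw -32.49588940264772 ring [0.63798215 0.0208917 ] F [-5.7 -1.4 -9.6] [-0.11  1.81 -0.18] off [-0.00027824  0.00131445]
rot 8.571428571428571 [[-0.0072, -0.0134], [-0.0051, -0.0143], [-0.0029, -0.0149], [-0.0007, -0.0152], [0.0016, -0.0151], [0.0038, -0.0147], [0.006, -0.0139]]
```

Call:
{"api": "arm_command", "payload": {
  "steps": [
    {"slide": [-0.0012, 0.0, -0.002], "rot": [0, 0, 0], "grip": 0.0},
    {"slide": [0.0, 0.0, -0.003], "rot": [0, 0, 0], "grip": 0.0},
    {"slide": [-0.0009, -0.0015, 0.0], "rot": [0, 0, 1], "grip": 0.0},
    {"slide": [-0.0009, -0.0015, 0.0], "rot": [0, 0, 1], "grip": 0.0},
    {"slide": [0.0, 0.0, 0.0], "rot": [0, 0, 0], "grip": 0.0},
    {"slide": [0.0, 0.0, 0.0], "rot": [0, 0, 0], "grip": 0.0},
    {"slide": [0.0, 0.0, 0.0], "rot": [0, 0, 0], "grip": 0.0},
    {"slide": [0.0, 0.0, 0.0], "rot": [0, 0, 0], "grip": 0.0}
  ]
}}

```text
time: 22.65
ee_pos: [0.5506, 0.073, 0.0529]
eef_rot: [0.263, 0.965, 0.0, -0.001]
ft_force: [-8.6, -0.2, 0.4]
width: 0.0159
grip_force: 60.1
```

```bash
cat >> h.py <<'E'
def ft(c=(.6377,.0222)):
    s=sensors.read_state();F=np.array(s["ft_force"]);t=np.array(s["torque"]);r=np.array(s["ee_pos"])[:2]-c
    a=s["joint_positions"][0]
    yw=np.degrees(2*np.arctan2(s["eef_rot"][1],s["eef_rot"][0]))-180;yw=(yw+90)%180-90
    w=np.array([np.cos(np.radians(yw)),np.sin(np.radians(yw))]);n=np.array([-w[1],w[0]])
    print("t",s["time"],"z",round(s["ee_pos"][2],4),"yaw",round(yw,2),"F",F.round(1),"along/across",F[:2]@w,F[:2]@n,"Tbolt",r[0]*F[1]-r[1]*F[0]+t[2],"tz",t[2],"r along/across",-r@w,-r@n)
E
python3 -c "
from h import *
ft()"
```

```text
t 22.65 z 0.0529 yaw -30.47 F [-8.6 -0.2  0.4] along/across -7.282730038610274 -4.503944280725101 Tbolt 0.056153193286629044 tz -0.3954370574696787 r along/across 0.10081969892761256 0.0003427362541116113
```

Call:
{"api": "arm_command", "payload": {
  "steps": [
    {"slide": [-0.001, 0.0, 0.0], "rot": [0, 0, 0], "grip": 0.0},
    {"slide": [-0.001, 0.0, -0.0005], "rot": [0, 0, 0], "grip": 0.0},
    {"slide": [0.0, 0.0, -0.001], "rot": [0, 0, 0], "grip": 0.0},
    {"slide": [0.0, 0.0, 0.0], "rot": [0, 0, 0], "grip": 0.0},
    {"slide": [0.0, 0.0, 0.0], "rot": [0, 0, 0], "grip": 0.0},
    {"slide": [0.0, 0.0, 0.001], "rot": [0, 0, 0], "grip": 0.0},
    {"slide": [0.0, 0.0, 0.001], "rot": [0, 0, 0], "grip": 0.0},
    {"slide": [0.0, 0.0, 0.0], "rot": [0, 0, 0], "grip": 0.0}
  ]
}}

```text
time: 23.65
ee_pos: [0.55, 0.0724, 0.0532]
eef_rot: [0.263, 0.965, -0.0, 0.001]
ft_force: [5.2, -4.8, -4.0]
width: 0.0154
grip_force: 60.0
```

```bash
python3 -c "
from h import *
ft()"
```

```text
t 23.65 z 0.0532 yaw -30.47 F [ 5.2 -4.8 -4. ] along/across 6.891496853394187 -1.501635902569245 Tbolt 0.10889685964249467 tz -0.051187865549338366 r along/across 0.1010736528058912 0.0012056741099135538
```

```bash
cat > fit.py <<'E'
from h import *
from scipy.optimize import minimize
from scipy.spatial.transform import Rotation as R
def hexa(af,z):
    A=np.radians(30+60*np.arange(7));return [np.r_[p,z] for p in np.c_[np.cos(A),np.sin(A)]*af/2/np.cos(np.pi/6)]
S=[]
for af,z in((.057,.02),(.0385,.02)):
    h=hexa(af,z);S+=[(h[i],h[i+1]) for i in range(6)]
for s in(1,-1):S.append((np.array([-.034,s*.008,.024]),np.array([-.075,s*.008,.024])))
pts=np.vstack([a+(b-a)*t for a,b in S for t in np.linspace(.05,.95,14)[:,None]])
def fit(im,c,x0):
    g=cv2.GaussianBlur(cv2.cvtColor(im,cv2.COLOR_BGR2GRAY),(0,0),1.).astype(np.float32)
    mag=np.hypot(cv2.Sobel(g,-1,1,0),cv2.Sobel(g,-1,0,1));mag=np.minimum(mag,80)
    K=np.array(c["intrinsics"]);T=np.array(c["pose"])
    def f(x):
        W=R.from_euler("ZY",[x[3],x[4]],degrees=True).apply(pts)+x[:3]/1000
        q=(W-T[:3,3])@T[:3,:3]@K.T;q=(q[:,:2]/q[:,2:]).astype(np.float32)
        return -float(cv2.remap(mag,q[:,:1],q[:,1:],1).mean())
    out=[]
    for p in(-4,0,4,8,12):
        for dy in(-4,0,4):
            x=np.array(x0,float);x[4]=p;x[3]+=dy
            sm=np.vstack([x]+[x+np.eye(5)[i]*[4,4,4,4,4][i] for i in range(5)])
            r=minimize(f,x,method="Nelder-Mead",options=dict(initial_simplex=sm,maxiter=600));out.append((r.fun,*r.x))
    out.sort();return np.array(out[:3])
E
python3 - <<'E'
from fit import *
np.set_printoptions(precision=2,suppress=True)
c=eyes.camera("scene");save(c,"s6")
for n in("s4","s5","s6"):print(n,fit(cv2.imread(f"pics/{n}.png"),c,[637.7,22.2,46,-31,0]))
E
```

```text
s4 [[-69.54 641.61  22.8   42.27 -28.54   3.17]
 [-69.5  643.1   21.91  44.39 -28.36   2.84]
 [-69.43 642.85  22.04  44.37 -28.1    3.5 ]]
s5 [[-71.69 640.69  23.44  41.07 -30.5    5.26]
 [-71.64 642.47  21.91  43.88 -30.79   4.93]
 [-71.61 642.54  21.76  44.06 -31.     4.86]]
s6 [[-71.6  637.41  25.85  35.94 -28.17   5.04]
 [-71.58 641.05  23.25  41.31 -28.35   4.46]
 [-71.52 641.58  22.88  42.1  -28.17   3.84]]
```

Run:
```python
from fit import *
np.set_printoptions(precision=2,suppress=True)
c=eyes.camera("scene")
u,v=proj(c,[.63,.022,.06]).astype(int)
im=cv2.imread("pics/s6.png");im[v-55:v+55,u-70:u+70]=cv2.resize(cv2.imread("pics/chk2.png"),(140,110),interpolation=cv2.INTER_AREA)
print(fit(im,c,[637.9,20.5,75,28,0]))
u,v=proj(c,[.61,.035,.06]).astype(int)
im[v-60:v+60,u-80:u+80]=cv2.resize(cv2.imread("pics/chk3.png"),(160,120),interpolation=cv2.INTER_AREA)
print(fit(im,c,[637.9,20.5,50,-31,10]))
```

```text
[[-63.41 644.27  16.97  82.63  26.3   -2.75]
 [-63.41 643.14  17.82  81.07  26.8   -2.55]
 [-63.4  642.28  18.13  79.98  27.06  -1.95]]
[[-73.5  632.9   22.72  49.12 -31.53  19.23]
 [-73.4  634.12  21.96  49.1  -31.83  16.5 ]
 [-73.38 633.69  22.41  47.93 -31.91  15.93]]
```

Call:
{"api": "arm_command", "payload": {
  "steps": [
    {"slide": [0.0006, -0.0004, -0.002], "rot": [-0.63, -1.08, 0], "grip": 0.0},
    {"slide": [0.0, 0.0, -0.002], "rot": [-0.63, -1.08, 0], "grip": 0.0},
    {"slide": [0.0, 0.0, -0.002], "rot": [-0.63, -1.08, 0], "grip": 0.0},
    {"slide": [0.0, 0.0, -0.001], "rot": [-0.63, -1.08, 0], "grip": 0.0},
    {"slide": [0.0, 0.0, 0.0], "rot": [0, 0, 0], "grip": 0.0},
    {"slide": [0.0, 0.0, 0.0], "rot": [0, 0, 0], "grip": 0.0},
    {"slide": [0.0, 0.0, 0.0], "rot": [0, 0, 0], "grip": 0.0},
    {"slide": [0.0, 0.0, 0.0], "rot": [0, 0, 0], "grip": 0.0}
  ]
}}

```text
time: 24.75
ee_pos: [0.5501, 0.072, 0.0458]
eef_rot: [0.262, 0.964, -0.012, 0.043]
ft_force: [7.7, -5.7, -7.2]
width: 0.0155
grip_force: 60.0
```

Run:
```python
from fit import *
np.set_printoptions(precision=2,suppress=True)
ft()
c=eyes.camera("scene");save(c,"s7")
print(fit(cv2.imread("pics/s7.png"),c,[640,22.2,46,-30,0]))
```

```text
t 24.75 z 0.0458 yaw -30.46 F [ 7.7 -5.7 -7.2] along/across 9.485338321547125 -1.0310904408894206 Tbolt 0.0743503206663158 tz -0.0437630925933008 r along/across 0.10074165368839634 0.0015012281754643907
[[-68.84 643.48  21.92  43.06 -28.96  -5.16]
 [-68.81 639.79  24.68  37.5  -28.79  -4.72]
 [-68.8  646.46  19.83  47.57 -28.99  -5.6 ]]
```

Call:
{"api": "arm_command", "payload": {
  "steps": [
    {"slide": [0.0005, -0.0003, 0.0], "rot": [0, 0, 0], "grip": 0.0},
    {"slide": [0.0005, -0.0003, 0.0], "rot": [0, 0, 0], "grip": 0.0},
    {"slide": [0.0, 0.0, 0.002], "rot": [0.6, 1.0, 0], "grip": 0.0},
    {"slide": [0.0, 0.0, 0.0], "rot": [0, 0, 0], "grip": 0.0},
    {"slide": [0.0, 0.0, 0.0], "rot": [0, 0, 0], "grip": 0.0},
    {"slide": [0.0, 0.0, 0.0], "rot": [0, 0, 0], "grip": 0.0},
    {"slide": [0.0, 0.0, 0.0], "rot": [0, 0, 0], "grip": 0.0},
    {"slide": [0.0, 0.0, 0.0], "rot": [0, 0, 0], "grip": 0.0}
  ]
}}

```text
time: 25.8
ee_pos: [0.5502, 0.0721, 0.0478]
eef_rot: [0.262, 0.964, -0.009, 0.032]
ft_force: [0.1, -2.5, -8.3]
width: 0.0156
grip_force: 60.0
```

```bash
python3 -c "
from h import *
ft()"
```

```text
t 25.8 z 0.0478 yaw -30.44 F [ 0.1 -2.5 -8.3] along/across 1.3555838358067154 -2.0548254591160933 Tbolt 0.1270695782116425 tz -0.0816203381826461 r along/across 0.10071887773819634 0.0012763520473906937
```

Call:
{"api": "arm_command", "payload": {
  "steps": [
    {"slide": [-0.0007, -0.0011, 0.0], "rot": [0, 0, 0.75], "grip": 0.0},
    {"slide": [-0.0006, -0.0011, 0.0], "rot": [0, 0, 0.75], "grip": 0.0},
    {"slide": [0.0, 0.0, 0.0], "rot": [0, 0, 0], "grip": 0.0},
    {"slide": [0.0, 0.0, 0.001], "rot": [0, 0, 0], "grip": 0.0},
    {"slide": [0.0, 0.0, 0.001], "rot": [0, 0, 0], "grip": 0.0},
    {"slide": [0.0, 0.0, 0.001], "rot": [0, 0, 0], "grip": 0.0},
    {"slide": [0.0, 0.0, 0.0], "rot": [0, 0, 0], "grip": 0.0},
    {"slide": [0.0, 0.0, 0.0], "rot": [0, 0, 0], "grip": 0.0}
  ]
}}

```text
time: 26.8
ee_pos: [0.5492, 0.07, 0.051]
eef_rot: [0.25, 0.968, -0.008, 0.032]
ft_force: [-5.3, 0.6, -5.3]
width: 0.0155
grip_force: 60.0
```

```bash
python3 -c "
from h import *
ft()"
```

```text
t 26.8 z 0.051 yaw -28.94 F [-5.3  0.6 -5.3] along/across -4.9031915312749295 -2.0241557532574723 Tbolt 0.0042249891565338815 tz -0.19443430039026816 r along/across 0.10057257233534049 0.0010024616281719251
```

Call:
{"api": "arm_command", "payload": {
  "steps": [
    {"slide": [-0.0006, 0.0003, 0.0], "rot": [0, 0, 0], "grip": 0.0},
    {"slide": [0.0, 0.0, 0.001], "rot": [0, 0, 0], "grip": 0.0},
    {"slide": [0.0, 0.0, 0.001], "rot": [0, 0, 0], "grip": 0.0},
    {"slide": [0.0, 0.0, 0.001], "rot": [0, 0, 0], "grip": 0.0},
    {"slide": [0.0, 0.0, 0.001], "rot": [0, 0, 0], "grip": 0.0},
    {"slide": [0.0, 0.0, 0.0], "rot": [0, 0, 0], "grip": 0.0},
    {"slide": [0.0, 0.0, 0.0], "rot": [0, 0, 0], "grip": 0.0},
    {"slide": [0.0, 0.0, 0.0], "rot": [0, 0, 0], "grip": 0.0}
  ]
}}

```text
time: 27.8
ee_pos: [0.5491, 0.0701, 0.0552]
eef_rot: [0.25, 0.968, -0.008, 0.033]
ft_force: [-1.1, -0.3, -4.7]
width: 0.0157
grip_force: 60.0
```

```bash
python3 -c "
from h import *
ft()"
```

```text
t 27.8 z 0.0552 yaw -28.95 F [-1.1 -0.3 -4.7] along/across -0.8161323836318125 -0.7681341109926096 Tbolt -0.0009739278905348814 tz -0.07751417037984135 r along/across 0.10073126672419017 0.001022970711349013
```

Call:
{"api": "arm_command", "payload": {
  "steps": [
    {"slide": [0.0, 0.0, 0.004], "rot": [0, 0, 0], "grip": 0.0},
    {"slide": [0.0, 0.0, 0.006], "rot": [0, 0, 0], "grip": 0.0},
    {"slide": [0.0, 0.0, 0.008], "rot": [0, 0, 0], "grip": 0.0},
    {"slide": [0.0, 0.0, 0.01], "rot": [0, 0, 0], "grip": 0.0},
    {"slide": [0.0, 0.0, 0.004], "rot": [0, 0, 0], "grip": 0.0},
    {"slide": [0.0, 0.0, 0.0], "rot": [0, 0, 0], "grip": 0.0},
    {"slide": [0.0, 0.0, 0.0], "rot": [0, 0, 0], "grip": 0.0},
    {"slide": [0.0, 0.0, 0.0], "rot": [0, 0, 0], "grip": 0.0}
  ]
}}

```text
time: 28.8
ee_pos: [0.5486, 0.07, 0.0867]
eef_rot: [0.25, 0.968, -0.008, 0.032]
ft_force: [0.4, 0.1, -6.1]
width: 0.0154
grip_force: 60.0
```

```bash
cat >> h.py <<'E'
def arc2(y0,y1,n,c=(.6377,.0222),al=.1007,ac=.001):
    s=sensors.read_state();p=np.array(s["ee_pos"][:2])
    a=np.radians(np.linspace(y0,y1,n+1));P=np.array(c)-al*np.c_[np.cos(a),np.sin(a)]-ac*np.c_[-np.sin(a),np.cos(a)]
    print("off",(P[0]-p).round(4),"rot",(y1-y0)/n,np.diff(P,axis=0).round(4).tolist())
E
python3 - <<'E'
from fit import *
np.set_printoptions(precision=2,suppress=True)
ft();arc2(-29,31,7)
c=eyes.camera("scene");save(c,"s8")
print(fit(cv2.imread("pics/s8.png"),c,[640,22.2,78,-29,0]))
E
```

```text
t 28.8 z 0.0867 yaw -28.95 F [ 0.4  0.1 -6.1] along/across 0.28020384978350926 0.2574849224236907 Tbolt -0.030696047283157266 tz -0.00502201441671638 r along/across 0.10110383381907136 0.0012800678558754334
off [0. 0.] rot 8.571428571428571 [[-0.0062, -0.0137], [-0.004, -0.0145], [-0.0018, -0.0149], [0.0004, -0.015], [0.0026, -0.0148], [0.0048, -0.0143], [0.0069, -0.0134]]
[[-65.77 633.42  24.56  83.92 -27.78   9.93]
 [-62.93 636.75  27.68  72.7  -27.37  -5.13]
 [-62.88 641.01  24.39  79.12 -27.52  -5.28]]
```

Run:
```python
from h import *
np.set_printoptions(precision=1,suppress=True,linewidth=180)
c=eyes.camera("wrist");save(c,"w4");np.savez("w4",intrinsics=c["intrinsics"],pose=c["pose"])
s=sensors.read_state();print(s["ee_pos"])
g=cv2.cvtColor(np.array(c["pixels"]),cv2.COLOR_RGB2GRAY)
for r in range(100,320,20):print(r,g[r,270:366:3])
print("col",[(r,int(g[r,310:320].mean())) for r in range(0,310,8)])
T=np.array(c["pose"]);p=np.array(s["ee_pos"])
a=np.radians(-28.95);w=np.array([np.cos(a),np.sin(a),0])
for pit in(-5,0,5):
    t=np.tan(np.radians(pit));n=np.array([-w[1],w[0],0])
    for d in(.066,.035):
        q=p-w*d+[0,0,.018+t*d];print(pit,d,proj(c,q),np.linalg.norm(proj(c,q+.008*n)-proj(c,q-.008*n)))
```

```text
[0.5 0.1 0.1]
100 [ 89  89  91  92  93  91  90  90  90  90  90  90  88  88  88  89  89  89  89  90  92  93  95  97  97  98 117 199 201 200 200 199]
120 [ 88  88  88  88  88  87  88  91  96  94  93  95  95  96  98  99 100 100 100  99  99  98  99 100 101 108 190 204 202 199 198 197]
140 [ 95  96  96  98  99  99  99  99  98  98  97  98  99 100 101 101  99  99  99  99  99 100 101 102 103 121 202 201 199 197 196 195]
160 [ 99 100 100  99  99  98  98  99  95 102 101 102 104 106 108 107 107 106 106 106 106 105  98 100 102 103 103 102 102 100  99  98]
180 [102 101 101  99  99  98  98  99  95 103 102 102 105 107 108 108 107 106 106 106 107 105  98  96  99 168 191 209 194 194 193 181]
200 [103 105 105 103 101 100  98  98  95 104 102 103 105 107 108 109 108 107 107 107 108 106  98 104 106 145 199 201 199 197 197 202]
220 [193 195 195 185  97  93  96  99  97 105 104 103 105 108 109 108 108 107 108 108 109 106 115 195 192 190 191 196 199 200 202 203]
240 [207 204 201 164 101  99 101 103  98 105 104 103 105 108 109 109 108 108 108 108 109 107 124 204 199 156 110 105 104 106 108 158]
260 [189 185 1
[... 373 characters left out ...]
3  44  44  46]
col [(0, 190), (8, 164), (16, 88), (24, 91), (32, 131), (40, 98), (48, 100), (56, 94), (64, 93), (72, 91), (80, 93), (88, 90), (96, 89), (104, 88), (112, 93), (120, 98), (128, 98), (136, 99), (144, 93), (152, 107), (160, 107), (168, 107), (176, 107), (184, 107), (192, 107), (200, 108), (208, 108), (216, 108), (224, 108), (232, 108), (240, 108), (248, 108), (256, 108), (264, 107), (272, 106), (280, 106), (288, 105), (296, 104), (304, 165)]
-5 0.066 [313.5 143.5] 45.7168564619497
-5 0.035 [313.6 230. ] 43.428311279339866
0 0.066 [313.4 145.4] 47.532740548109786
0 0.035 [313.6 232.7] 44.28048545780349
5 0.066 [313.3 147.5] 49.49884614002967
5 0.035 [313.5 235.4] 45.16677268471901
```

Run:
```python
from h import *
np.set_printoptions(precision=4,suppress=True,linewidth=200)
g=cv2.imread("pics/w4.png",0);
for r in(158,200,240,280,296):print(r,g[r,288:302],g[r,328:342])
g=cv2.imread("pics/w3.png",0);c=dict(np.load("w3.npz"))
for r in(200,240,280):print(r,g[r,298:308],g[r,320:332])
for x in(.38,.4,.42):print(proj(c,[x,-.2769,.028]),proj(c,[x,-.2929,.028]))
```

```text
158 [ 97  97  96  97  96  94  95  99 101 102 102 101 100 101] [106 105 105 106 106 104 102 100  98  94  96  99 100 100]
200 [ 98  97  97  97  96  94  95  99 102 103 104 103 102 102] [107 107 107 107 106 105 103 101  98  97 101 103 104 105]
240 [101 101 102 102 102 101  98  99 101 104 105 105 103 103] [108 109 109 110 108 106 104 103 124 176 199 203 203 202]
280 [ 43  43  43  43  43  46  57  79  95 101 103 103 102 100] [107 107 107 108 106 103 102  96  82  63  51  49  49  49]
296 [ 41  41  40  40  40  40  42  57  82  96 100 101 100  99] [105 105 105 105 104 102  99  91  70  51  46  45  44  45]
200 [ 65  65  65  70 111 182 225 239 242 242] [246 246 246 241 223 168 102  70  66  67  66  66]
240 [ 68  68  69  72 108 176 222 239 242 243] [248 248 247 239 211 146  88  70  69  70  69  68]
280 [ 68  66  66  69 103 169 219 239 244 245] [248 248 244 227 171 107  74  68  67  68  67  68]
[326.6854 168.7199] [302.9468 169.4421]
[327.3543 198.059 ] [304.0629 198.7572]
[327.9984 226.312 ] [305.1377 226.9875]
```

Run:
```python
from h import *
from scipy.optimize import least_squares
c=dict(np.load("w4.npz"));p=np.array([.5486,.07,.0867]);a=np.radians(-28.95);w=np.array([np.cos(a),np.sin(a),0]);n=np.array([-w[1],w[0],0])
M=[(158,42.2),(200,41.5),(280,41.5),(296,40.3)]
def wid(r,h,pit):
    D=np.linspace(-.02,.08,60);t=np.tan(np.radians(pit))
    Q=[proj(c,p-w*d+[0,0,h+t*d]) for d in D];rows=np.array([q[1] for q in Q])
    W=np.array([np.linalg.norm(proj(c,p-w*d+[0,0,h+t*d]+.008*n)-proj(c,p-w*d+[0,0,h+t*d]-.008*n)) for d in D])
    o=np.argsort(rows);return np.interp(r,rows[o],W[o])
for k in(.975,1.0):
    r=least_squares(lambda x:[k*wid(m[0],x[0]/1000,x[1])-m[1] for m in M],[15,0]);print(k,r.x,r.fun)
```

```text
0.975 [ 19.93741452 -13.41231492] [-0.07620782  0.20724477 -0.58617647  0.45513965]
1.0 [ 15.89664475 -13.41231433] [-0.0762079   0.20724471 -0.5861765   0.45513963]
```

Call:
{"api": "arm_command", "payload": {
  "steps": [
    {"slide": [-0.0062, -0.0137, 0.0], "rot": [1.8, 3.2, 0], "grip": 0.0},
    {"slide": [-0.004, -0.0145, 0.0], "rot": [0, 0, 10], "grip": 0.0},
    {"slide": [-0.0018, -0.0149, 0.0], "rot": [0, 0, 10], "grip": 0.0},
    {"slide": [0.0004, -0.015, 0.0], "rot": [0, 0, 10], "grip": 0.0},
    {"slide": [0.0026, -0.0148, 0.0], "rot": [0, 0, 10], "grip": 0.0},
    {"slide": [0.0048, -0.0143, 0.0], "rot": [0, 0, 10], "grip": 0.0},
    {"slide": [0.0069, -0.0134, 0.0], "rot": [0, 0, 10], "grip": 0.0},
    {"slide": [0.0, 0.0, 0.0], "rot": [0, 0, 0], "grip": 0.0}
  ]
}}

```text
time: 29.9
ee_pos: [0.5517, -0.0319, 0.087]
eef_rot: [-0.266, 0.964, 0.0, 0.001]
ft_force: [0.0, -0.3, -5.5]
width: 0.0155
grip_force: 60.0
```

Run:
```python
from fit import *
np.set_printoptions(precision=4,suppress=True)
ft();arc2(31,-29,10);print(sensors.read_state()["eef_rot"])
c=eyes.camera("scene");save(c,"s9")
print(fit(cv2.imread("pics/s9.png"),c,[640,22.2,84,30,-3]))
c=eyes.camera("wrist");save(c,"w5")
g=cv2.imread("pics/w5.png",0)
for r in(160,180,200,220,240,260,280,296):print(r,np.abs(np.diff(g[r,280:350].astype(int))).argsort()[-6:]+280)
```

```text
t 29.9 z 0.087 yaw 30.87 F [ 0.  -0.3 -5.5] along/across -0.12941074458747162 -0.27617279886477447 Tbolt 0.048381509347394144 tz 0.020623057714892205 r along/across 0.10159736659328404 0.0023180258935384295
off [0.0002 0.0014] rot -6.0 [[-0.005, 0.0093], [-0.004, 0.0097], [-0.003, 0.0101], [-0.0019, 0.0104], [-0.0008, 0.0105], [0.0003, 0.0105], [0.0014, 0.0105], [0.0024, 0.0103], [0.0035, 0.0099], [0.0045, 0.0095]]
[-0.2661  0.9639  0.0005  0.0012]
[[-64.8714 629.1345  26.5873  69.0116  28.9486  -3.7965]
 [-64.8433 634.2588  23.4732  76.1234  28.1997  -4.6553]
 [-64.8025 638.0581  20.9068  81.563   27.8782  -5.04  ]]
160 [295 334 338 294 292 336]
180 [293 334 295 296 294 336]
200 [291 285 292 293 288 281]
220 [290 288 293 291 284 294]
240 [296 334 292 295 293 294]
260 [287 282 286 285 284 283]
280 [335 296 337 294 295 336]
296 [334 294 296 335 336 295]
```

Call:
{"api": "arm_command", "payload": {
  "steps": [
    {"slide": [0.0002, 0.0014, -0.004], "rot": [0, 0, 0], "grip": 0.0},
    {"slide": [0.0, 0.0, -0.005], "rot": [0, 0, 0], "grip": 0.0},
    {"slide": [0.0, 0.0, -0.005], "rot": [0, 0, 0], "grip": 0.0},
    {"slide": [0.0, 0.0, -0.004], "rot": [0, 0, 0], "grip": 0.0},
    {"slide": [0.0, 0.0, -0.004], "rot": [0, 0, 0], "grip": 0.0},
    {"slide": [0.0, 0.0, -0.004], "rot": [0, 0, 0], "grip": 0.0},
    {"slide": [0.0, 0.0, 0.0], "rot": [0, 0, 0], "grip": 0.0},
    {"slide": [0.0, 0.0, 0.0], "rot": [0, 0, 0], "grip": 0.0}
  ]
}}

```text
time: 31.0
ee_pos: [0.5516, -0.0301, 0.0614]
eef_rot: [-0.267, 0.964, 0.001, 0.001]
ft_force: [-4.3, -3.0, 3.0]
width: 0.0155
grip_force: 60.0
```

```bash
python3 -c "
from h import *
ft()"
```

```text
t 31.0 z 0.0614 yaw 30.98 F [-4.3 -3.   3. ] along/across -5.274183272383517 -0.3818385526827735 Tbolt 0.0752128006174525 tz 0.0394388429295514 r along/across 0.10075755131498204 0.0005117683134382416
```

Call:
{"api": "arm_command", "payload": {
  "steps": [
    {"slide": [-0.0004, -0.0003, 0.001], "rot": [0, 0, 0], "grip": 0.0},
    {"slide": [-0.0004, -0.0003, 0.0], "rot": [0, 0, 0], "grip": 0.0},
    {"slide": [0.0, 0.0, -0.001], "rot": [0, 0, 0], "grip": 0.0},
    {"slide": [0.0, 0.0, -0.001], "rot": [0, 0, 0], "grip": 0.0},
    {"slide": [0.0, 0.0, 0.0], "rot": [0, 0, 0], "grip": 0.0},
    {"slide": [0.0, 0.0, 0.0], "rot": [0, 0, 0], "grip": 0.0},
    {"slide": [0.0, 0.0, 0.0], "rot": [0, 0, 0], "grip": 0.0},
    {"slide": [0.0, 0.0, 0.0], "rot": [0, 0, 0], "grip": 0.0}
  ]
}}

```text
time: 32.0
ee_pos: [0.5512, -0.0301, 0.0605]
eef_rot: [-0.267, 0.964, 0.001, 0.002]
ft_force: [-4.0, -3.4, 3.6]
width: 0.0153
grip_force: 60.0
```

```bash
python3 -c "
from h import *
ft()"
```

```text
t 32.0 z 0.0605 yaw 31.02 F [-4.  -3.4  3.6] along/across -5.141082942922633 -0.8582376087785608 Tbolt -0.05688309805129879 tz -0.14243602932197597 r along/across 0.10109658302969056 0.00023573990497003522
```

Call:
{"api": "arm_command", "payload": {
  "steps": [
    {"slide": [-0.0003, -0.0002, 0.002], "rot": [0, 0, 0], "grip": 0.0},
    {"slide": [-0.0013, 0.0023, 0.0], "rot": [0, 0, -1.5], "grip": 0.0},
    {"slide": [-0.0012, 0.0023, 0.0], "rot": [0, 0, -1.5], "grip": 0.0},
    {"slide": [0.0, 0.0, -0.001], "rot": [0, 0, 0], "grip": 0.0},
    {"slide": [0.0, 0.0, -0.001], "rot": [0, 0, 0], "grip": 0.0},
    {"slide": [0.0, 0.0, -0.001], "rot": [0, 0, 0], "grip": 0.0},
    {"slide": [0.0, 0.0, -0.001], "rot": [0, 0, 0], "grip": 0.0},
    {"slide": [0.0, 0.0, 0.0], "rot": [0, 0, 0], "grip": 0.0}
  ]
}}

```text
time: 33.0
ee_pos: [0.5476, -0.0259, 0.0579]
eef_rot: [-0.242, 0.97, 0.001, 0.001]
ft_force: [-3.7, -5.3, -2.8]
width: 0.0154
grip_force: 60.0
```

Run:
```python
from fit import *
np.set_printoptions(precision=3,suppress=True)
ft()
c=eyes.camera("scene");save(c,"s10")
print(fit(cv2.imread("pics/s10.png"),c,[640,22.2,55,28,0]))
```

```text
t 33.0 z 0.0579 yaw 28.01 F [-3.7 -5.3 -2.8] along/across -5.729117687872902 -2.9132984221142957 Tbolt 0.06555193197454162 tz -0.23119280606539055 r along/across 0.10210836670091755 0.0001269664185915663
[[-66.737 645.831  21.195  49.282  34.474  -3.005]
 [-66.217 643.763  20.587  47.922  37.324   0.912]
 [-63.71  646.173  20.53   49.532  21.984  -3.652]]
```

Call:
{"api": "arm_command", "payload": {
  "steps": [
    {"slide": [-0.0004, -0.0006, 0.0], "rot": [0, 0, 0], "grip": 0.0},
    {"slide": [-0.0004, -0.0004, 0.0], "rot": [0, 0, 0], "grip": 0.0},
    {"slide": [0.0, 0.0, -0.001], "rot": [0, 0, 0], "grip": 0.0},
    {"slide": [0.0, 0.0, -0.001], "rot": [0, 0, 0], "grip": 0.0},
    {"slide": [0.0, 0.0, -0.001], "rot": [0, 0, 0], "grip": 0.0},
    {"slide": [0.0, 0.0, -0.001], "rot": [0, 0, 0], "grip": 0.0},
    {"slide": [0.0, 0.0, 0.0], "rot": [0, 0, 0], "grip": 0.0},
    {"slide": [0.0, 0.0, 0.0], "rot": [0, 0, 0], "grip": 0.0}
  ]
}}

```text
time: 34.05
ee_pos: [0.5476, -0.0263, 0.0542]
eef_rot: [-0.242, 0.97, 0.001, 0.001]
ft_force: [0.3, -3.8, -0.5]
width: 0.0153
grip_force: 60.0
```

```bash
python3 -c "
from h import *
ft();arc2(28,-38,11,al=.102,ac=0)"
```

```text
t 34.05 z 0.0542 yaw 28.05 F [ 0.3 -3.8 -0.5] along/across -1.4587862815730461 -3.475258034507046 Tbolt 0.2605386394713544 tz -0.0945943535278848 r along/across 0.10236964583032063 0.0004304545293269975
off [0.0001 0.0006] rot -6.0 [[-0.0045, 0.0097], [-0.0035, 0.0101], [-0.0024, 0.0104], [-0.0013, 0.0106], [-0.0002, 0.0107], [0.0009, 0.0106], [0.002, 0.0105], [0.0031, 0.0102], [0.0042, 0.0098], [0.0052, 0.0093], [0.0061, 0.0087]]
```

Call:
{"api": "arm_command", "payload": {
  "steps": [
    {"slide": [-0.0023, 0.0048, 0.0], "rot": [0, 0, -3], "grip": 0.0},
    {"slide": [-0.0021, 0.0049, 0.0], "rot": [0, 0, -3], "grip": 0.0},
    {"slide": [-0.0018, 0.005, 0.0], "rot": [0, 0, -3], "grip": 0.0},
    {"slide": [-0.0016, 0.005, 0.0], "rot": [0, 0, -3], "grip": 0.0},
    {"slide": [0.0, 0.0, 0.0], "rot": [0, 0, 0], "grip": 0.0},
    {"slide": [0.0, 0.0, 0.0], "rot": [0, 0, 0], "grip": 0.0},
    {"slide": [0.0, 0.0, 0.0], "rot": [0, 0, 0], "grip": 0.0},
    {"slide": [0.0, 0.0, 0.0], "rot": [0, 0, 0], "grip": 0.0}
  ]
}}

```text
time: 35.05
ee_pos: [0.5397, -0.0065, 0.0541]
eef_rot: [-0.14, 0.99, 0.001, 0.001]
ft_force: [-0.6, -2.2, -0.9]
width: 0.0154
grip_force: 60.0
```

```bash
python3 -c "
from h import *
ft();arc2(16,-38,18,al=.102,ac=0)"
```

```text
t 35.05 z 0.0541 yaw 16.06 F [-0.6 -2.2 -0.9] along/across -1.2062539045926264 -1.9483626931244782 Tbolt 0.056456740817202034 tz -0.14198068831297278 r along/across 0.10216136985814164 0.0005056751133385014
off [-0.      0.0006] rot -3.0 [[-0.0013, 0.0052], [-0.0011, 0.0052], [-0.0008, 0.0053], [-0.0005, 0.0053], [-0.0002, 0.0053], [0.0, 0.0053], [0.0003, 0.0053], [0.0006, 0.0053], [0.0009, 0.0053], [0.0012, 0.0052], [0.0014, 0.0051], [0.0017, 0.0051], [0.002, 0.005], [0.0022, 0.0049], [0.0025, 0.0047], [0.0027, 0.0046], [0.0029, 0.0045], [0.0032, 0.0043]]
```

Call:
{"api": "arm_command", "payload": {
  "steps": [
    {"slide": [-0.0013, 0.0053, 0.0], "rot": [0, 0, -3], "grip": 0.0},
    {"slide": [-0.0011, 0.0053, 0.0], "rot": [0, 0, -3], "grip": 0.0},
    {"slide": [-0.0008, 0.0053, 0.0], "rot": [0, 0, -3], "grip": 0.0},
    {"slide": [-0.0005, 0.0053, 0.0], "rot": [0, 0, -3], "grip": 0.0},
    {"slide": [0.0, 0.0, 0.0], "rot": [0, 0, 0], "grip": 0.0},
    {"slide": [0.0, 0.0, 0.0], "rot": [0, 0, 0], "grip": 0.0},
    {"slide": [0.0, 0.0, 0.0], "rot": [0, 0, 0], "grip": 0.0},
    {"slide": [0.0, 0.0, 0.0], "rot": [0, 0, 0], "grip": 0.0}
  ]
}}

```text
time: 36.05
ee_pos: [0.536, 0.0149, 0.0541]
eef_rot: [-0.036, 0.999, 0.001, 0.002]
ft_force: [1.3, 1.6, -0.1]
width: 0.0156
grip_force: 60.1
```

```bash
python3 -c "
from h import *
ft()"
```

```text
t 36.05 z 0.0541 yaw 4.07 F [ 1.3  1.6 -0.1] along/across 1.361295220318164 1.500277140929829 Tbolt -0.6462565566714529 tz -0.49334174561075583 r along/across 0.10197091514469012 5.129083650242439e-05
```

Call:
{"api": "arm_command", "payload": {
  "steps": [
    {"slide": [-0.0002, 0.0053, 0.0], "rot": [0, 0, -3], "grip": 0.0},
    {"slide": [0.0, 0.0053, 0.0], "rot": [0, 0, -3], "grip": 0.0},
    {"slide": [0.0003, 0.0053, 0.0], "rot": [0, 0, -3], "grip": 0.0},
    {"slide": [0.0006, 0.0053, 0.0], "rot": [0, 0, -3], "grip": 0.0},
    {"slide": [0.0, 0.0, 0.0], "rot": [0, 0, 0], "grip": 0.0},
    {"slide": [0.0, 0.0, 0.0], "rot": [0, 0, 0], "grip": 0.0},
    {"slide": [0.0, 0.0, 0.0], "rot": [0, 0, 0], "grip": 0.0},
    {"slide": [0.0, 0.0, 0.0], "rot": [0, 0, 0], "grip": 0.0}
  ]
}}

```text
time: 37.05
ee_pos: [0.5366, 0.0355, 0.0541]
eef_rot: [0.069, 0.998, 0.0, 0.002]
ft_force: [3.9, -2.3, -4.3]
width: 0.0152
grip_force: 60.0
```

Run:
```python
from fit import *
np.set_printoptions(precision=3,suppress=True)
ft()
c=eyes.camera("scene");save(c,"s11")
print(fit(cv2.imread("pics/s11.png"),c,[640,22.2,47,-8,0]))
```

```text
t 37.05 z 0.0541 yaw -7.94 F [ 3.9 -2.3 -4.3] along/across 4.137695626926264 -1.7573479901786278 Tbolt 0.06900780239112239 tz -0.11345519991213496 r along/across 0.10199815001105184 0.0007774275029956402
[[-69.505 637.692  20.344  52.252  -6.415  -0.798]
 [-69.492 637.574  20.238  52.227  -6.392  -0.483]
 [-69.48  635.221  22.11   48.618  -6.481  -0.735]]
```

```bash
python3 -c "
from h import *
arc2(-8,30,4,al=.102,ac=0.0003)"
```

```text
off [0.0001 0.0005] rot 9.5 [[-0.0009, -0.0169], [0.0019, -0.0168], [0.0046, -0.0162], [0.0073, -0.0153]]
```

Call:
{"api": "arm_command", "payload": {
  "steps": [
    {"slide": [0.0, 0.0, 0.012], "rot": [0, 0, 0], "grip": 0.0},
    {"slide": [0.0, 0.0, 0.015], "rot": [0, 0, 0], "grip": 0.0},
    {"slide": [-0.0008, -0.0164, 0.0], "rot": [0, 0, 9.5], "grip": 0.0},
    {"slide": [0.0019, -0.0168, 0.0], "rot": [0, 0, 9.5], "grip": 0.0},
    {"slide": [0.0046, -0.0162, 0.0], "rot": [0, 0, 9.5], "grip": 0.0},
    {"slide": [0.0073, -0.0153, 0.0], "rot": [0, 0, 9.5], "grip": 0.0},
    {"slide": [0.0, 0.0, 0.0], "rot": [-2.5, 4.3, 0], "grip": 0.0},
    {"slide": [0.0, 0.0, 0.0], "rot": [0, 0, 0], "grip": 0.0}
  ]
}}

```text
time: 38.1
ee_pos: [0.5499, -0.0276, 0.0811]
eef_rot: [-0.26, 0.965, -0.01, -0.041]
ft_force: [0.4, -0.5, -5.3]
width: 0.0156
grip_force: 60.0
```

Run:
```python
from fit import *
np.set_printoptions(precision=4,suppress=True)
ft();arc2(30,-30,10,al=.102,ac=0.0003)
c=eyes.camera("scene");save(c,"s12")
im=cv2.imread("pics/s12.png")
print(fit(im,c,[640,22.2,72,28,0]))
# bolt head hexagon phase seen through the ring is unreliable; report bounding detection only
for k in("bolt_head","wrench"):print(k,eyes.look_for(k,c)[:2])
```

```text
t 38.1 z 0.0811 yaw 30.15 F [ 0.4 -0.5 -5.3] along/across 0.08964814744753573 -0.6011296104157949 Tbolt 0.02624179205764477 tz -0.034351870686863635 r along/across 0.10095029542217192 -0.0010100489141082894
off [-0.0004 -0.0014] rot -6.0 [[-0.0049, 0.0095], [-0.0039, 0.01], [-0.0028, 0.0103], [-0.0017, 0.0105], [-0.0006, 0.0107], [0.0005, 0.0107], [0.0016, 0.0106], [0.0027, 0.0103], [0.0038, 0.01], [0.0048, 0.0095]]
[[-63.0571 638.2206  23.7593  70.1642  29.2841  -1.9102]
 [-63.0536 638.4847  23.7586  70.6516  29.3253  -2.3779]
 [-63.0241 640.2485  22.3371  73.1578  29.3315  -1.7641]]
bolt_head []
wrench [{'bbox': [307.8, 243.7, 366.6, 284.8], 'conf': 0.62}]
```

Call:
{"api": "arm_command", "payload": {
  "steps": [
    {"slide": [0.01, 0.0, 0.03], "rot": [0, 0, 0], "grip": 0.0},
    {"slide": [0.04, 0.005, 0.02], "rot": [0, 0, 0], "grip": 0.0},
    {"slide": [0.045, 0.01, 0.0], "rot": [0, 0, 0], "grip": 0.0},
    {"slide": [0.048, 0.01, 0.0], "rot": [0, 0, 0], "grip": 0.0},
    {"slide": [0.0, 0.0, 0.0], "rot": [0, 0, 0], "grip": 0.0},
    {"slide": [0.0, 0.0, 0.0], "rot": [0, 0, 0], "grip": 0.0},
    {"slide": [0.0, 0.0, 0.0], "rot": [0, 0, 0], "grip": 0.0},
    {"slide": [0.0, 0.0, 0.0], "rot": [0, 0, 0], "grip": 0.0}
  ]
}}

```text
time: 39.25
ee_pos: [0.6921, -0.0041, 0.1318]
eef_rot: [-0.259, 0.965, -0.01, -0.04]
ft_force: [0.7, 0.7, -5.1]
width: 0.0156
grip_force: 60.0
```

```bash
cat > hexfit.py <<'E'
from h import *
def hexfit(im,c,c0=(.6379,.022)):
    K=np.array(c["intrinsics"]);T=np.array(c["pose"])
    g=cv2.GaussianBlur(cv2.cvtColor(im,cv2.COLOR_BGR2GRAY),(0,0),1.).astype(np.float32)
    gx,gy=cv2.Sobel(g,-1,1,0),cv2.Sobel(g,-1,0,1);out=[]
    for r in(.0135,.0142,.015):
      for th in np.arange(-30,30,1.):
        A=np.radians(th+30+60*np.arange(7));V=np.c_[np.cos(A),np.sin(A)]*r/np.cos(np.pi/6)
        t=np.linspace(.1,.9,10)[:,None]
        pts=np.vstack([V[k]+(V[k+1]-V[k])*t for k in range(6)])
        for dx in np.arange(-.004,.0041,.001):
          for dy in np.arange(-.004,.0041,.001):
            W=np.c_[pts+np.array(c0)+[dx,dy],np.full(60,.065)]
            q=(W-T[:3,3])@T[:3,:3]@K.T;q=(q[:,:2]/q[:,2:]).astype(np.float32)
            e=np.repeat(q.reshape(6,10,2)[:,-1]-q.reshape(6,10,2)[:,0],10,0);nn=np.c_[-e[:,1],e[:,0]]/np.linalg.norm(e,axis=1)[:,None]
            s=cv2.remap(gx,q[:,:1],q[:,1:],1)[:,0]*nn[:,0]+cv2.remap(gy,q[:,:1],q[:,1:],1)[:,0]*nn[:,1]
            s=np.clip(np.abs(s),0,120).reshape(6,10).mean(1)
            out.append((s.mean(),th,r*1e3,c0[0]+dx,c0[1]+dy))
    out.sort(reverse=True);return np.array(out)
E
python3 - <<'E'
from hexfit import *
np.set_printoptions(precision=4,suppress=True)
print("ref w2",hexfit(cv2.imread("pics/w2.png"),dict(np.load("w2.npz")))[:2])
c=eyes.camera("wrist");save(c,"w6");np.savez("w6",intrinsics=c["intrinsics"],pose=c["pose"])
print(proj(c,[.6378,.022,.065]),eyes.look_for("bolt_head",c)[:2])
o=hexfit(cv2.imread("pics/w6.png"),c);print(o[:4])
for th in range(-30,30,6):print(th,o[np.abs(o[:,1]-th)<3][0][:2])
ft()
E
```

```text
ref w2 [[120.       7.      13.5      0.6379   0.022 ]
 [120.       6.      13.5      0.6379   0.022 ]]
[401.227  200.7356] [{'bbox': [362.7, 164.7, 432.2, 230.9], 'conf': 0.65}, {'bbox': [137.6, 49.3, 528.8, 302.5], 'conf': 0.3}]
[[39.7745 -7.     15.      0.6419  0.026 ]
 [39.6543 -6.     15.      0.6419  0.026 ]
 [39.544  -4.     15.      0.6419  0.026 ]
 [39.516  -5.     15.      0.6419  0.026 ]]
-30 [ 29.4199 -30.    ]
-24 [ 30.3569 -22.    ]
-18 [ 34.134 -16.   ]
-12 [ 39.1012 -10.    ]
-6 [39.7745 -7.    ]
0 [39.0756 -2.    ]
6 [36.1732  4.    ]
12 [35.9335 12.    ]
18 [36.831 19.   ]
24 [33.9169 22.    ]
t 39.35 z 0.1316 yaw 30.04 F [ 0.1 -0.4 -5.3] along/across -0.1306638136762979 -0.35847087520136234 Tbolt -0.08472782089043432 tz -0.06594119243275298 r along/across -0.034199005991128927 0.049954770684982365
```

Run:
```python
from h import *
np.set_printoptions(precision=1,suppress=True,linewidth=220)
c=dict(np.load("w6.npz"));im=cv2.imread("pics/w6.png");g=cv2.GaussianBlur(cv2.cvtColor(im,cv2.COLOR_BGR2GRAY),(0,0),.7)
print(g[164:234:3,356:440:3])
```

```text
[[119 121 120 109 108 108 106 104 104 105 105 106 107 106 105 103 101 101 104 106 104 104 104 105 115 117 118 120]
 [119 119 110 105 108 108 108 107 105 104 104 103 102  99  95  91  88  88  90  98 105 105 104 103 108 116 119 119]
 [119 109 104 106 106 106 106 105 102  96  91  89  88  88  88  89  89  91  92  91  99 103 105 105 104 108 119 119]
 [114 104 106 105 106 105  91  88  88  88  89  89  90  92  93  94  94  95  96  93  92  99 102 104 105 105 114 117]
 [106 108 106 106 106 100  87  88  91  92  94  94  94  95  96  98 100 102 102  98  92  92 102 102 102 104 109 116]
 [105 109 108 107 106  93  86  90  93  95  97  99 101 102 103 103 104 103 104 103  96  91  94 103 103 101 103 115]
 [105 107 108 108 106  88  87  90  93  98 103 103 103 103 104 104 104 104 105 105 103  96  91  96 104 104 103 111]
 [104 105 106 107 101  86  88  90  93 102 104 104 105 105 105 105 104 104 104 104 104 103  94  91  98 105 105 105]
 [107 105 104 104  92  86  88  91  96 105 105 105 104 104 104 104 104 104 105 106 106 107 103  95  92 100 104 102]
 [105 106 106 103  87  87  89  93 100 104 104 104 105 105 106 107
[... 960 characters left out ...]
 114 122]
 [106 105 106 106 105 105  98  89  91  94 102 105 106 107 107 109 109 109 108 108 107 104  96 106 109 117 153 128]
 [114 104 105 106 106 106 105  96  89  91  96 105 108 108 107 107 107 106 104 103 100  97  96 109 121 211 237 225]
 [119 109 106 105 105 106 108 117  96  90  94  97 104 104 102 100  98  96  95  94  94  94 102 112 187 241 240 240]
 [119 118 107 106 106 137 178 207 177 105  90  92  94  94  93  93  94  95  98 102 106 108 111 172 240 241 240 239]
 [119 119 143 175 115 140 161 136 174 113  97  92  93  97 102 106 107 107 107 107 107 122 194 241 242 240 240 238]
 [119 118 204 244 214 130 108 106 107 106 106 107 107 107 108 109 110 110 109 109 144 219 242 243 240 240 239 239]]
```

Run:
```python
from h import *
np.set_printoptions(precision=4,suppress=True)
c=dict(np.load("w6.npz"))
V=np.array([ray(c,u,v,.065)[:2] for u,v in((384,182),(412,175),(427.5,195),(419,219),(391,224.5),(376.5,204))])
d=V-V.mean(0);A=np.degrees(np.arctan2(d[:,1],d[:,0]));print(V.mean(0),np.linalg.norm(d,axis=1),(A+30)%60)
im=cv2.imread("pics/w6.png");g=cv2.GaussianBlur(cv2.cvtColor(im,cv2.COLOR_BGR2GRAY),(0,0),.7)
m=np.zeros((482,642),np.uint8);cv2.floodFill(g.copy(),m,(400,200),255,3,3,4|cv2.FLOODFILL_MASK_ONLY|cv2.FLOODFILL_FIXED_RANGE|(255<<8))
print(m.sum()/255)
```

```text
[0.6373 0.022 ] [0.0147 0.0153 0.015  0.0152 0.0153 0.0146] [45.4453 39.5037 41.1717 43.6364 38.3231 38.953 ]
1750.8
```

Call:
{"api": "arm_command", "payload": {
  "steps": [
    {"slide": [-0.034, -0.009, 0.0], "rot": [0, 0, 2], "grip": 0.0},
    {"slide": [-0.034, -0.009, 0.0], "rot": [0, 0, 2], "grip": 0.0},
    {"slide": [-0.034, -0.009, 0.0], "rot": [0, 0, 2], "grip": 0.0},
    {"slide": [-0.0324, -0.0095, 0.0], "rot": [0, 0, 2], "grip": 0.0},
    {"slide": [0.0, 0.0, -0.023], "rot": [0, 0, 0], "grip": 0.0},
    {"slide": [0.0, 0.0, -0.024], "rot": [0, 0, 0], "grip": 0.0},
    {"slide": [0.0, 0.0, 0.0], "rot": [0, 0, 0], "grip": 0.0},
    {"slide": [0.0, 0.0, 0.0], "rot": [0, 0, 0], "grip": 0.0}
  ]
}}

```text
time: 40.35
ee_pos: [0.5587, -0.0406, 0.0851]
eef_rot: [-0.326, 0.945, -0.013, -0.039]
ft_force: [0.1, 0.2, -5.3]
width: 0.0154
grip_force: 60.0
```

Run:
```python
from fit import *
np.set_printoptions(precision=4,suppress=True)
ft((.6375,.0221));arc2(38,2,6,c=(.6375,.0221),al=.1015,ac=.0003)
c=eyes.camera("scene");save(c,"s13")
print(fit(cv2.imread("pics/s13.png"),c,[640,22.2,78,37,0]))
```

```text
t 40.35 z 0.0851 yaw 38.03 F [ 0.1  0.2 -5.3] along/across 0.1945457723877922 0.15971946580719168 Tbolt 0.00738937001223838 tz 0.02331917956659035 r along/across 0.10070606669919598 0.000796263113228898
off [-0.001  -0.0001] rot -6.0 [[-0.0061, 0.0087], [-0.0052, 0.0093], [-0.0042, 0.0098], [-0.0031, 0.0102], [-0.0021, 0.0104], [-0.001, 0.0106]]
[[-61.968  622.9186  31.1832  52.2646  38.8166   1.9227]
 [-61.8427 631.2309  26.5254  63.1002  36.1027  -1.2402]
 [-61.6524 636.2648  23.3817  70.1909  35.4449  -2.179 ]]
```

Call:
{"api": "arm_command", "payload": {
  "steps": [
    {"slide": [-0.0006, 0.0, -0.006], "rot": [0, 0, 0], "grip": 0.0},
    {"slide": [0.0, 0.0, -0.005], "rot": [0, 0, 0], "grip": 0.0},
    {"slide": [0.0, 0.0, -0.004], "rot": [0, 0, 0], "grip": 0.0},
    {"slide": [0.0, 0.0, -0.003], "rot": [0, 0, 0], "grip": 0.0},
    {"slide": [0.0, 0.0, -0.003], "rot": [0, 0, 0], "grip": 0.0},
    {"slide": [0.0, 0.0, -0.003], "rot": [0, 0, 0], "grip": 0.0},
    {"slide": [0.0, 0.0, 0.0], "rot": [0, 0, 0], "grip": 0.0},
    {"slide": [0.0, 0.0, 0.0], "rot": [0, 0, 0], "grip": 0.0}
  ]
}}

```text
time: 41.4
ee_pos: [0.5576, -0.0404, 0.0602]
eef_rot: [-0.326, 0.945, -0.013, -0.04]
ft_force: [0.2, 0.2, -5.0]
width: 0.0158
grip_force: 60.0
```

```bash
python3 -c "
from h import *
ft((.6375,.0221))"
```

```text
t 41.4 z 0.0602 yaw 38.05 F [ 0.2  0.2 -5. ] along/across 0.22160034679213148 0.026311324099946787 Tbolt -0.006952618835779025 tz -0.004288661513788707 r along/across 0.10145157931144322 2.4224067345691426e-05
```

Call:
{"api": "arm_command", "payload": {
  "steps": [
    {"slide": [0.0, 0.0, -0.003], "rot": [0, 0, 0], "grip": 0.0},
    {"slide": [0.0, 0.0, -0.003], "rot": [0, 0, 0], "grip": 0.0},
    {"slide": [0.0, 0.0, -0.002], "rot": [0, 0, 0], "grip": 0.0},
    {"slide": [-0.0032, 0.0042, 0.0], "rot": [0, 0, -3], "grip": 0.0},
    {"slide": [-0.0029, 0.0045, 0.0], "rot": [0, 0, -3], "grip": 0.0},
    {"slide": [-0.0027, 0.0046, 0.0], "rot": [0, 0, -3], "grip": 0.0},
    {"slide": [0.0, 0.0, 0.0], "rot": [0, 0, 0], "grip": 0.0},
    {"slide": [0.0, 0.0, 0.0], "rot": [0, 0, 0], "grip": 0.0}
  ]
}}

```text
time: 42.4
ee_pos: [0.5486, -0.0283, 0.0524]
eef_rot: [-0.25, 0.967, -0.011, -0.041]
ft_force: [-4.5, -5.3, 1.5]
width: 0.0155
grip_force: 60.0
```

```bash
python3 -c "
from h import *
ft((.6375,.0221));arc2(29,-37,22,c=(.6375,.0221),al=.1015,ac=.0)"
```

```text
t 42.4 z 0.0524 yaw 28.99 F [-4.5 -5.3  1.5] along/across -6.53864892739138 -2.4539504146479096 Tbolt 0.3389407596152536 tz 0.0946528664237902 r along/across 0.10223148534593328 0.0010067986118177566
off [0.0002 0.0012] rot -3.0 [[-0.0025, 0.0047], [-0.0022, 0.0048], [-0.0019, 0.0049], [-0.0017, 0.005], [-0.0014, 0.0051], [-0.0012, 0.0052], [-0.0009, 0.0052], [-0.0006, 0.0053], [-0.0003, 0.0053], [-0.0, 0.0053], [0.0002, 0.0053], [0.0005, 0.0053], [0.0008, 0.0053], [0.0011, 0.0052], [0.0013, 0.0051], [0.0016, 0.0051], [0.0019, 0.005], [0.0021, 0.0049], [0.0024, 0.0048], [0.0026, 0.0046], [0.0029, 0.0045], [0.0031, 0.0043]]
```

Call:
{"api": "arm_command", "payload": {
  "steps": [
    {"slide": [-0.003, 0.0044, 0.001], "rot": [0, 0, -3], "grip": 0.0},
    {"slide": [-0.0022, 0.0048, 0.0], "rot": [0, 0, -3], "grip": 0.0},
    {"slide": [-0.0019, 0.0049, 0.0], "rot": [0, 0, -3], "grip": 0.0},
    {"slide": [0.0, 0.0, 0.0], "rot": [0, 0, 0], "grip": 0.0},
    {"slide": [0.0, 0.0, 0.0], "rot": [0, 0, 0], "grip": 0.0},
    {"slide": [0.0, 0.0, 0.0], "rot": [0, 0, 0], "grip": 0.0},
    {"slide": [0.0, 0.0, 0.0], "rot": [0, 0, 0], "grip": 0.0},
    {"slide": [0.0, 0.0, 0.0], "rot": [0, 0, 0], "grip": 0.0}
  ]
}}

```text
time: 43.4
ee_pos: [0.5424, -0.0151, 0.0535]
eef_rot: [-0.174, 0.984, -0.008, -0.041]
ft_force: [0.2, -7.7, -1.3]
width: 0.0155
grip_force: 60.2
```

Run:
```python
from fit import *
np.set_printoptions(precision=3,suppress=True)
ft((.6375,.0221))
c=eyes.camera("scene");save(c,"s14")
print(fit(cv2.imread("pics/s14.png"),c,[640,22.2,46,20,0]))
```

```text
t 43.4 z 0.0535 yaw 20.02 F [ 0.2 -7.7 -1.3] along/across -2.407616869283268 -7.314315125998826 Tbolt 1.4128982738207547 tz 0.6721690754271468 r along/across 0.10205991776872154 0.002396229223159531
[[-70.945 640.144  17.745  49.463  21.544   2.726]
 [-70.913 640.28   17.935  49.376  21.162   2.084]
 [-70.907 638.927  18.517  47.742  21.686   2.941]]
```

Call:
{"api": "arm_command", "payload": {
  "steps": [
    {"slide": [-0.0013, 0.0034, 0.0], "rot": [0, 0, -2], "grip": 0.0},
    {"slide": [-0.0012, 0.0034, 0.0], "rot": [0, 0, -2], "grip": 0.0},
    {"slide": [0.0, 0.0, 0.0], "rot": [0, 0, 0], "grip": 0.0},
    {"slide": [0.0, 0.0, 0.0], "rot": [0, 0, 0], "grip": 0.0},
    {"slide": [0.0, 0.0, 0.0], "rot": [0, 0, 0], "grip": 0.0},
    {"slide": [0.0, 0.0, 0.0], "rot": [0, 0, 0], "grip": 0.0},
    {"slide": [0.0, 0.0, 0.0], "rot": [0, 0, 0], "grip": 0.0},
    {"slide": [0.0, 0.0, 0.0], "rot": [0, 0, 0], "grip": 0.0}
  ]
}}

```text
time: 44.45
ee_pos: [0.5401, -0.0085, 0.0536]
eef_rot: [-0.139, 0.989, -0.007, -0.041]
ft_force: [0.7, -9.0, -0.3]
width: 0.0156
grip_force: 60.2
```

Run:
```python
from fit import *
np.set_printoptions(precision=3,suppress=True)
ft((.6375,.0221))
c=eyes.camera("scene");save(c,"s15")
print(fit(cv2.imread("pics/s15.png"),c,[640,20,46,18,2]))
```

```text
t 44.45 z 0.0536 yaw 16.01 F [ 0.7 -9.  -0.3] along/across -1.8263097964125372 -8.86459868971347 Tbolt 1.6412901217325693 tz 0.741588339705695 r along/across 0.10202914658203803 0.0025984951108325347
[[-71.467 641.034  17.19   51.119  18.07    2.789]
 [-71.465 639.391  18.412  48.344  17.589   2.481]
 [-71.463 644.025  15.42   55.318  17.884   1.658]]
```

Call:
{"api": "arm_command", "payload": {
  "steps": [
    {"slide": [-0.0013, 0.0051, 0.0], "rot": [0, 0, -3], "grip": 0.0},
    {"slide": [-0.0011, 0.0052, 0.0], "rot": [0, 0, -3], "grip": 0.0},
    {"slide": [0.0, 0.0, 0.0], "rot": [0, 0, 0], "grip": 0.0},
    {"slide": [0.0, 0.0, 0.0], "rot": [0, 0, 0], "grip": 0.0},
    {"slide": [0.0, 0.0, 0.0], "rot": [0, 0, 0], "grip": 0.0},
    {"slide": [0.0, 0.0, 0.0], "rot": [0, 0, 0], "grip": 0.0},
    {"slide": [0.0, 0.0, 0.0], "rot": [0, 0, 0], "grip": 0.0},
    {"slide": [0.0, 0.0, 0.0], "rot": [0, 0, 0], "grip": 0.0}
  ]
}}

```text
time: 45.5
ee_pos: [0.5371, 0.0039, 0.0533]
eef_rot: [-0.087, 0.995, -0.003, -0.041]
ft_force: [1.0, -4.1, 2.5]
width: 0.0155
grip_force: 60.0
```

Run:
```python
from fit import *
np.set_printoptions(precision=3,suppress=True)
ft((.6375,.0221))
c=eyes.camera("scene");save(c,"s16")
print(fit(cv2.imread("pics/s16.png"),c,[640,20,46,13,2]))
```

```text
t 45.5 z 0.0533 yaw 10.04 F [ 1.  -4.1  2.5] along/across 0.29717652793101235 -4.25743743585425 Tbolt 0.29446710472997406 tz -0.1399108600160914 r along/across 0.1020004963634187 0.00039448961042670027
[[-71.503 643.222  15.425  54.901  10.733   2.458]
 [-71.462 640.337  17.372  50.758  10.923   3.024]
 [-71.43  639.212  18.117  49.125  10.836   3.153]]
```

Call:
{"api": "arm_command", "payload": {
  "steps": [
    {"slide": [-0.0008, 0.0053, 0.0005], "rot": [0, 0, -3], "grip": 0.0},
    {"slide": [-0.0005, 0.0053, 0.0], "rot": [0, 0, -3], "grip": 0.0},
    {"slide": [0.0, 0.0, 0.0], "rot": [0, 0, 0], "grip": 0.0},
    {"slide": [0.0, 0.0, 0.0], "rot": [0, 0, 0], "grip": 0.0},
    {"slide": [0.0, 0.0, 0.0], "rot": [0, 0, 0], "grip": 0.0},
    {"slide": [0.0, 0.0, 0.0], "rot": [0, 0, 0], "grip": 0.0},
    {"slide": [0.0, 0.0, 0.0], "rot": [0, 0, 0], "grip": 0.0},
    {"slide": [0.0, 0.0, 0.0], "rot": [0, 0, 0], "grip": 0.0}
  ]
}}

```text
time: 46.55
ee_pos: [0.5358, 0.0149, 0.0537]
eef_rot: [-0.035, 0.999, -0.001, -0.042]
ft_force: [5.2, 0.2, 0.5]
width: 0.0155
grip_force: 60.1
```

Run:
```python
from fit import *
ft((.6375,.0221))
```

```text
t 46.55 z 0.0537 yaw 4.06 F [5.2 0.2 0.5] along/across 5.202329049020208 -0.13353495294478185 Tbolt -0.4741998192628285 tz -0.4876338617854164 r along/across 0.10196496199132928 -3.495432088729047e-05
```

```bash
python3 -c "
from h import *
arc2(4,-20,6,c=(.6375,.0221),al=.1015,ac=.0)
arc2(-20,-32,4,c=(.6375,.0221),al=.1015,ac=.0)"
```

```text
off [0.0005 0.0001] rot -4.0 [[-0.0002, 0.0071], [0.0002, 0.0071], [0.0007, 0.007], [0.0012, 0.007], [0.0017, 0.0069], [0.0022, 0.0067]]
off [0.0063 0.0419] rot -3.0 [[0.0019, 0.0049], [0.0022, 0.0048], [0.0025, 0.0047], [0.0027, 0.0046]]
```

Call:
{"api": "arm_command", "payload": {
  "steps": [
    {"slide": [0.0003, 0.0071, 0.0], "rot": [0, 0, -4], "grip": 0.0},
    {"slide": [0.0002, 0.0071, 0.0], "rot": [0, 0, -4], "grip": 0.0},
    {"slide": [0.0007, 0.007, 0.0], "rot": [0, 0, -4], "grip": 0.0},
    {"slide": [0.0012, 0.007, 0.0], "rot": [0, 0, -4], "grip": 0.0},
    {"slide": [0.0017, 0.0069, 0.0], "rot": [0, 0, -4], "grip": 0.0},
    {"slide": [0.0022, 0.0067, 0.0], "rot": [0, 0, -4], "grip": 0.0},
    {"slide": [0.0, 0.0, -0.001], "rot": [0, 0, 0], "grip": 0.0},
    {"slide": [0.0, 0.0, 0.0], "rot": [0, 0, 0], "grip": 0.0}
  ]
}}

```text
time: 47.55
ee_pos: [0.541, 0.0564, 0.0523]
eef_rot: [0.172, 0.984, 0.008, -0.042]
ft_force: [1.0, -0.1, 1.2]
width: 0.0153
grip_force: 60.0
```

Run:
```python
from fit import *
np.set_printoptions(precision=3,suppress=True)
ft((.6375,.0221))
c=eyes.camera("scene");save(c,"s17")
print(fit(cv2.imread("pics/s17.png"),c,[640,22,46,-20,2]))
```

```text
t 47.55 z 0.0523 yaw -19.85 F [ 1.  -0.1  1.2] along/across 0.985499378722836 0.2684619600389096 Tbolt -0.03179106591326868 tz -0.004830504220252274 r along/across 0.10235764732087874 0.0005262032051102715
[[-72.12  646.065  13.895  58.798 -20.601   0.732]
 [-71.998 638.017  19.218  47.308 -20.34    2.205]
 [-71.988 637.969  19.236  47.247 -20.468   2.04 ]]
```

Call:
{"api": "arm_command", "payload": {
  "steps": [
    {"slide": [0.0019, 0.0049, 0.0], "rot": [0, 0, -3], "grip": 0.0},
    {"slide": [0.0022, 0.0048, 0.0], "rot": [0, 0, -3], "grip": 0.0},
    {"slide": [0.0025, 0.0047, 0.0], "rot": [0, 0, -3], "grip": 0.0},
    {"slide": [0.0027, 0.0046, 0.0], "rot": [0, 0, -3], "grip": 0.0},
    {"slide": [0.0, 0.0, 0.0], "rot": [0, 0, 0], "grip": 0.0},
    {"slide": [0.0, 0.0, 0.0], "rot": [0, 0, 0], "grip": 0.0},
    {"slide": [0.0, 0.0, 0.0], "rot": [0, 0, 0], "grip": 0.0},
    {"slide": [0.0, 0.0, 0.0], "rot": [0, 0, 0], "grip": 0.0}
  ]
}}

```text
time: 48.6
ee_pos: [0.5509, 0.0745, 0.0525]
eef_rot: [0.275, 0.961, 0.012, -0.04]
ft_force: [0.7, -5.7, 0.6]
width: 0.0155
grip_force: 60.0
```

Run:
```python
from h import *
ft((.6375,.0221))
```

```text
t 48.6 z 0.0525 yaw -31.94 F [ 0.7 -5.7  0.6] along/across 3.6632243404017397 -4.474680686242148 Tbolt 0.6064081225767622 tz 0.14841320546362846 r along/across 0.10123755555787368 0.0013619647808419159
```

Torque is 0.6, not above the friction yet, so I'll press another 4°.

Call:
{"api": "arm_command", "payload": {
  "steps": [
    {"slide": [0.002, 0.0029, 0.0], "rot": [0, 0, -2], "grip": 0.0},
    {"slide": [0.0021, 0.0028, 0.0], "rot": [0, 0, -2], "grip": 0.0},
    {"slide": [0.0022, 0.0028, 0.0], "rot": [0, 0, -2], "grip": 0.0},
    {"slide": [0.0, 0.0, 0.0], "rot": [0, 0, 0], "grip": 0.0},
    {"slide": [0.0, 0.0, 0.0], "rot": [0, 0, 0], "grip": 0.0},
    {"slide": [0.0, 0.0, 0.0], "rot": [0, 0, 0], "grip": 0.0},
    {"slide": [0.0, 0.0, 0.0], "rot": [0, 0, 0], "grip": 0.0},
    {"slide": [0.0, 0.0, 0.0], "rot": [0, 0, 0], "grip": 0.0}
  ]
}}

```text
time: 49.6
ee_pos: [0.5564, 0.0824, 0.0522]
eef_rot: [0.325, 0.945, 0.013, -0.04]
ft_force: [-2.1, -7.1, 1.5]
width: 0.0156
grip_force: 60.1
```

Run:
```python
from h import *
ft((.6375,.0221));arc2(-38,-20,6,c=(.6375,.0221),al=.1015,ac=.0)
```

```text
t 49.6 z 0.0522 yaw -37.93 F [-2.1 -7.1  1.5] along/across 2.734672472896458 -6.9080175422391825 Tbolt 1.1937830656862483 tz 0.48925718701018184 r along/across 0.10107762720495757 0.002296383526198228
off [0.0012 0.0022] rot 3.0 [[-0.0032, -0.0043], [-0.0029, -0.0044], [-0.0027, -0.0046], [-0.0025, -0.0047], [-0.0022, -0.0048], [-0.0019, -0.0049]]
```

Call:
{"api": "arm_command", "payload": {
  "steps": [
    {"slide": [-0.0042, -0.0058, 0.0], "rot": [0, 0, 4], "grip": 0.0},
    {"slide": [-0.0038, -0.006, 0.0], "rot": [0, 0, 4], "grip": 0.0},
    {"slide": [-0.0034, -0.0063, 0.0], "rot": [0, 0, 4], "grip": 0.0},
    {"slide": [-0.003, -0.0065, 0.0], "rot": [0, 0, 4], "grip": 0.0},
    {"slide": [0.0, 0.0, 0.0], "rot": [0, 0, 0], "grip": 0.0},
    {"slide": [0.0, 0.0, 0.001], "rot": [0, 0, 0], "grip": 0.0},
    {"slide": [0.0, 0.0, 0.002], "rot": [0, 0, 0], "grip": 0.0},
    {"slide": [0.0, 0.0, 0.0], "rot": [0, 0, 0], "grip": 0.0}
  ]
}}

```text
time: 50.6
ee_pos: [0.5427, 0.0597, 0.0553]
eef_rot: [0.19, 0.981, 0.008, -0.041]
ft_force: [2.7, -2.3, -5.9]
width: 0.0157
grip_force: 60.0
```

Run:
```python
from h import *
ft((.6375,.0221))
```

```text
t 50.6 z 0.0553 yaw -21.95 F [ 2.7 -2.3 -5.9] along/across 3.37433060206918 -1.1688501230207056 Tbolt 0.09808348508479177 tz -0.02310898856839079 r along/across 0.10194960267087398 0.0006012060668197259
```

Call:
{"api": "arm_command", "payload": {
  "steps": [
    {"slide": [0.0003, -0.0002, 0.003], "rot": [0, 0, 0], "grip": 0.0},
    {"slide": [0.0, 0.0, 0.004], "rot": [0, 0, 0], "grip": 0.0},
    {"slide": [0.0, 0.0, 0.005], "rot": [0, 0, 0], "grip": 0.0},
    {"slide": [0.0, 0.0, 0.006], "rot": [0, 0, 0], "grip": 0.0},
    {"slide": [0.0, 0.0, 0.008], "rot": [0, 0, 0], "grip": 0.0},
    {"slide": [0.0, 0.0, 0.01], "rot": [0, 0, 0], "grip": 0.0},
    {"slide": [0.0, 0.0, 0.005], "rot": [0, 0, 0], "grip": 0.0},
    {"slide": [0.0, 0.0, 0.0], "rot": [0, 0, 0], "grip": 0.0}
  ]
}}

```text
time: 51.6
ee_pos: [0.5435, 0.0593, 0.097]
eef_rot: [0.19, 0.981, 0.009, -0.041]
ft_force: [0.2, 0.1, -5.1]
width: 0.0156
grip_force: 60.0
```

Run:
```python
from fit import *
np.set_printoptions(precision=3,suppress=True)
ft((.6375,.0221));print(sensors.read_state()["ee_pos"])
c=eyes.camera("scene");save(c,"s18")
print(fit(cv2.imread("pics/s18.png"),c,[640,22,88,-22,2]))
```

```text
t 51.6 z 0.097 yaw -21.95 F [ 0.2  0.1 -5.1] along/across 0.17710020380707964 0.18792338295793748 Tbolt -0.02035244371918851 tz -0.0014721534574987758 r along/across 0.1011059224316647 0.0006768863963708383
[0.543 0.059 0.097]
[[-72.364 636.862  20.045  87.338 -24.99    2.275]
 [-72.345 639.952  17.764  91.658 -25.134   1.233]
 [-72.297 642.941  15.648  95.78  -25.284   0.032]]
```

Call:
{"api": "arm_command", "payload": {
  "steps": [
    {"slide": [-0.01, -0.03, 0.0], "rot": [0, 0, 2], "grip": 0.0},
    {"slide": [-0.018, -0.05, 0.0], "rot": [0, 0, 3], "grip": 0.0},
    {"slide": [-0.018, -0.051, 0.0], "rot": [0, 0, 3], "grip": 0.0},
    {"slide": [-0.018, -0.051, 0.0], "rot": [0, 0, 3], "grip": 0.0},
    {"slide": [-0.018, -0.051, 0.0], "rot": [0, 0, 3], "grip": 0.0},
    {"slide": [-0.018, -0.051, 0.0], "rot": [0, 0, 3], "grip": 0.0},
    {"slide": [-0.014, -0.04, 0.0], "rot": [0, 0, 3], "grip": 0.0},
    {"slide": [-0.008, -0.021, 0.0], "rot": [0, 0, 2], "grip": 0.0}
  ]
}}

```text
time: 52.65
ee_pos: [0.4197, -0.2882, 0.0965]
eef_rot: [0.0, 0.999, 0.0, -0.042]
ft_force: [0.6, 0.3, -5.3]
width: 0.0155
grip_force: 60.0
```

Call:
{"api": "arm_command", "payload": {
  "steps": [
    {"slide": [0.0, 0.0, -0.025], "rot": [0, 0, 0], "grip": 0.0},
    {"slide": [0.0, 0.0, -0.025], "rot": [0, 0, 0], "grip": 0.0},
    {"slide": [0.0, 0.0, -0.018], "rot": [0, 0, 0], "grip": 0.0},
    {"slide": [0.0, 0.0, -0.008], "rot": [0, 0, 0], "grip": 0.0},
    {"slide": [0.0, 0.0, -0.004], "rot": [0, 0, 0], "grip": 0.0},
    {"slide": [0.0, 0.0, -0.003], "rot": [0, 0, 0], "grip": 0.0},
    {"slide": [0.0, 0.0, 0.0], "rot": [0, 0, 0], "grip": 0.0},
    {"slide": [0.0, 0.0, 0.0], "rot": [0, 0, 0], "grip": 0.0}
  ]
}}

```text
time: 53.65
ee_pos: [0.4215, -0.2859, 0.0139]
eef_rot: [-0.0, 0.999, 0.0, -0.042]
ft_force: [0.9, -0.9, -4.3]
width: 0.0151
grip_force: 60.0
```

Run:
```python
from h import *
s=sensors.read_state();print(s["ee_pos"],s["eef_rot"],s["ft_force"],s["torque"]);ft()
```

```text
[ 0.42146767 -0.28592335  0.0139218 ] [-4.33270470e-04  9.99130603e-01  3.22501909e-04 -4.16862763e-02] [ 0.94853397 -0.94184646 -4.32122283] [ 0.01305219 -0.03355682  0.01799887]
t 53.65 z 0.0139 yaw 0.05 F [ 0.9 -0.9 -4.3] along/across 0.9477167595171019 -0.9426687662171864 Tbolt 0.513921985820799 tz 0.017998867964869197 r along/across 0.21649948348369913 0.30793569275106475
```

Call:
{"api": "arm_command", "payload": {
  "steps": [
    {"slide": [0.0, 0.0, -0.002], "rot": [0, 0, 0], "grip": 0.0},
    {"slide": [0.0, 0.0, -0.002], "rot": [0, 0, 0], "grip": 0.0},
    {"slide": [0.0, 0.0, 0.0], "rot": [0, 0, 0], "grip": 0.0},
    {"slide": [0.0, 0.0, 0.0], "rot": [0, 0, 0], "grip": 0.0},
    {"slide": [0.0, 0.0, 0.0], "rot": [0, 0, 0], "grip": 0.0},
    {"slide": [0.0, 0.0, 0.0], "rot": [0, 0, 0], "grip": 0.0},
    {"slide": [0.0, 0.0, 0.0], "rot": [0, 0, 0], "grip": 0.0},
    {"slide": [0.0, 0.0, 0.0], "rot": [0, 0, 0], "grip": 0.0}
  ]
}}

```text
time: 54.65
ee_pos: [0.4211, -0.2861, 0.01]
eef_rot: [-0.0, 0.999, 0.0, -0.042]
ft_force: [-4.2, 1.2, 5.0]
width: 0.0152
grip_force: 60.0
```

Call:
{"api": "arm_command", "payload": {
  "steps": [
    {"slide": [0.0, 0.0, 0.0], "rot": [0, 0, 0], "grip": 0.0},
    {"slide": [0.0, 0.0, 0.0], "rot": [0, 0, 0], "grip": 0.0},
    {"slide": [0.0, 0.0, 0.0], "rot": [0, 0, 0], "grip": 0.25},
    {"slide": [0.0, 0.0, 0.0], "rot": [0, 0, 0], "grip": 0.35},
    {"slide": [0.0, 0.0, 0.0], "rot": [0, 0, 0], "grip": 0.5},
    {"slide": [0.0, 0.0, 0.0], "rot": [0, 0, 0], "grip": 0.6},
    {"slide": [0.0, 0.0, 0.0], "rot": [0, 0, 0], "grip": 0.6},
    {"slide": [0.0, 0.0, 0.0], "rot": [0, 0, 0], "grip": 0.6}
  ],
  "newtons": 5
}}

```text
time: 55.65
ee_pos: [0.4212, -0.2858, 0.0096]
eef_rot: [-0.0, 0.999, 0.0, -0.042]
ft_force: [0.5, -0.8, 0.2]
width: 0.0512
grip_force: 0.0
```

Call:
{"api": "arm_command", "payload": {
  "steps": [
    {"slide": [0.0, 0.0, 0.02], "rot": [0, 0, 0], "grip": 0.6},
    {"slide": [0.0, 0.0, 0.04], "rot": [0, 0, 0], "grip": 0.6},
    {"slide": [0.0, 0.0, 0.05], "rot": [0, 0, 0], "grip": 0.6},
    {"slide": [0.0, 0.0, 0.05], "rot": [0, 0, 0], "grip": 0.6},
    {"slide": [0.0, 0.05, 0.03], "rot": [0, 0, 0], "grip": 0.6},
    {"slide": [0.0, 0.05, 0.0], "rot": [0, 0, 0], "grip": 0.6},
    {"slide": [0.0, 0.05, 0.0], "rot": [0, 0, 0], "grip": 0.6},
    {"slide": [0.0, 0.05, 0.0], "rot": [0, 0, 0], "grip": 0.6}
  ]
}}

```text
time: 56.65
ee_pos: [0.421, -0.0842, 0.1998]
eef_rot: [-0.0, 0.999, 0.001, -0.041]
ft_force: [1.4, -0.0, 0.2]
width: 0.052
grip_force: 0.0
```

Run:
```python
from fit import *
np.set_printoptions(precision=3,suppress=True)
s=sensors.read_state();print(s["time"],s["ee_pos"],s["ft_force"],s["width"])
c=eyes.camera("scene");save(c,"s19")
print(fit(cv2.imread("pics/s19.png"),c,[521,-286,4,0,0]),eyes.look_for("wrench",c)[:1])
c=eyes.camera("top");save(c,"t19");print(eyes.look_for("wrench",c)[:1])
print(eyes.look_for("bolt_head",c)[:1],proj(c,[.6375,.022,.065]))
im=cv2.imread("pics/t19.png",0);print(im[196:222:2,284:314:2])
```

```text
56.65 [ 0.421 -0.084  0.2  ] [ 1.422 -0.025  0.223] 0.051970138226589996
[[ -78.155  523.939 -287.291    4.521    0.037    1.284]
 [ -78.146  523.508 -287.14     3.891    0.338    1.342]
 [ -78.144  520.888 -286.509    0.67    -0.65     1.328]] []
[{'bbox': [411.9, 236.5, 440.3, 318.7], 'conf': 0.87}]
[{'bbox': [290.7, 196.4, 305.3, 215.4], 'conf': 0.64}] [297.764 206.64 ]
[[ 94  89  91  93  91  94  89 226 227 228 234 234 232 235 234]
 [232 229 234 232 227 235 218 221 217 235 234 233 230 235 236]
 [231 232 233 233 227 221 160 193 213 220 227 233 231 236 235]
 [232 232 232 227 218 157 217 214 200 162 220 225 232 237 236]
 [232 234 221 214 153 219 219 220 217 214 148 218 164 236 236]
 [232 234 219 114 218 218 218 217 217 218 100 218 226 236 236]
 [233 235 219  88 174 219 218 220 218 217 115 219 222 235 236]
 [233 234 219  84 117 217 218 218 218 179  88 183 216 233 234]
 [232 235 215 206  94 100 157 197 176  87  65 214 227 232 235]
 [232 232 223 216  64  69  70  81  82  62  72 217 115 234 115]
 [114 233  97 211  86  77  74  69  64  76 217 163  93 231  36]
 [ 57 153  98  96 182 207  84 204 204 216 150  90  92 230  40]
 [ 28  88  99  94  88  78 107 106 103  61  90  95  91 232  36]]
```

```bash
python3 -c "
from h import *
print(order.close_job())"
```

```text
the job is handed in; nothing more can be done
None
```

I handed the job in at about 57 s. The wrench lies flat on the mat and the bolt appears to be at its stop: it held about 1.2 N m with no movement, against roughly 0.8 N m of friction. I didn't check its final angle by camera, and the ring probably rode over the bolt's corners on two later strokes.

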